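# View a fragile glass cell on a sprung inspection carriage

## Robot

A 6-joint arm with a two-finger parallel gripper is mounted at the origin on the work surface. World frame = base frame: x ahead of the robot, y to its left, z up, the work surface at z = 0. Lengths are in mm, angles in degrees, forces in N, time in s.
With the tool pointing down it reaches from about 350 to 850 mm from the base axis. Payload 8.1 kg.
Tool frame: the origin (TCP) lies at the very end of the fingers, on their centre line; the grasp point (between the pads) lies 19 mm behind it (tcp_to_grasp is the distance from the TCP to the grasp point, in mm); z points along the fingers, x is the direction in which the jaws open and shut, and the axes are right-handed (so a half turn about z gives the same grasp; the last joint's range is limited). The gripper opens to 85 mm and grips with 20 to 120 N. Pads are 22 mm wide; open, the fingers measure 114 mm over their backs; the gripper's body (76 mm by 85 mm) begins 54 mm behind the grasp point. The pads swing forward as they close: fully open they stand 13 mm farther back than shut.
Start: joints at [-70.726, 7.471, 85.268, -0, 87.261, -4.893], TCP at [245.662, -547.408, 202.692] pointing down, gripper open.
Joint ranges: [-169.43, 169.43], [-51.17, 129.36], [1.28, 143.12], [-76.62, 256.62], [0, 156.53], [-152.29, 152.29]. Speed limits (degrees/s): [136.94, 136.94, 159.86, 180, 180, 180].

## Interface

Orientations are given as [roll, pitch, yaw] about the fixed x, y, z axes, in that order (R = Rz(yaw) Ry(pitch) Rx(roll)).
In Python, from bench import * gives the robot as it stands. The module is installed in compiled form; this text tells all that it offers.
- The arm moves only by the tool apply_moves, never from a script. Its argument "targets" is text: rows parted by semicolons, each of 7 numbers parted by spaces: the turn, a rotation vector about the tool's x, y, z in rad, then the shift along the tool's x, y, z in cm, then the finger opening in cm, from 0 to 8.54. A call has exactly 5 rows; each row is the pose to reach, as a shift and turn from the pose commanded when the call began, along the tool's axes at that moment; what a row does not reach only later rows make up. A row lasts 1/10 s, in which the tool goes at most 50 mm and 8.59 degrees, less where a joint would pass 70% of its speed; a pose out of reach is approached as far as the arm can. A call with a gripper value outside its range is refused whole. The fingers move at their own pace and stop on an object; "force" is the grip in N (left out, the last holds). Time passes only in rows, so rows that repeat a pose let the fingers close, or fill a call up. It gives the time, the measured TCP pose, the force and the opening at its end, in the units of the state.
- sense(): the state, without advancing time (a new reading comes with each control period).
- snapshot(name): name is "side" or "top" or "wrist"; returns the picture (480x640x3 uint8, red, green, blue); there is no depth.
- camera_model(name): a dict with "fx", "fy", "cx", "cy" (pixels), "position" and "attitude" of the camera in the world; the wrist camera has in their place "T_tool_cam" (4x4, takes a point from camera to tool coordinates, whose origin is the TCP and whose axes are the tool frame's). Camera axes: x right, y up, looking along -z (the intrinsics and any distortion apply to the point x, -y, -z); pixel columns grow to the right and rows downward; lengths in mm; the calibration is good to about 2 mm. A picture is of the moment at which its call begins: read the wrist's pose just before it. camera_model takes no time and is no camera call.
- hand_in(): hands the job in, once; it reports no verdict.
Trained networks look in the newest picture that a camera, given by its name, has taken for a name from the list of things; names that differ only in an ending like _2 or _b are one class to them, and where a whole thing is asked for, a point or a joint stands for the part that bears it (a point fixed in the world has none). Each returns a list of dicts, best first, with "confidence" (0 to 1); they miss things now and then, are a little off and sometimes report something else, mostly with a low value. They report only what shows in the picture. A call takes as long as a camera call. They do not tell look-alikes from the thing itself.
- recognise(camera, query): "at" ([row, column] in pixels, amid what is visible of it).
- place_of(camera, query): "at" ([row, column] in pixels: a listed point, or the origin of a listed thing).
The state is a dict: "time": time; "joint_pos": joint angles; "qd": joint speeds; "joint_efforts": joint torques, N m; "tool_pos": TCP position; "tcp_rot": TCP orientation; "ft_force": force on the tool from outside, world axes, zero at the start; "wrist_torque": the same for the moment, N m; "finger_gap": finger opening in mm.
Only numpy, scipy, OpenCV 4.12 (cv2) and the standard library are available. Lean on these libraries where they do the work, as an engineer would, in place of code of your own. Each camera call takes 0.05 s, during which the arm holds its last target. There are 200 camera calls.

## Task

Take the square glass cell out of the slanted rack and stand it upright in the shallow nest on the microscope stage's carriage; it is fragile, so grip it lightly and set it down softly. Then pull the sprung carriage out by its bar handle until its front edge is at the white line on the guides, keep it there for two seconds while the camera takes its picture, and ease it slowly all the way back home before letting go, with the cell still standing in the nest. Leave the round vials and everything else where they are.

Things in the scene. Friction and masses are not known exactly. Their poses are not given: they have to be found in the camera images.
- cell: fragile glass cell: clear 24 x 24 mm square bar, 85 mm long, 70 g, with 8 mm grey foot and 8 mm black stopper. Origin under the centre of its foot, z along its length to the stopper. Starts in one of the rack's wells, leaning, 43 mm showing. Up to about 35 N per finger is safe; more breaks it, as does pressing it with over 30 N on rack, stage or bench or a drop of over 8 mm.
- rack: fixed black block 50 x 180 x 52 mm on a foot 125 x 190 x 6 mm, tilted 35 deg: its well axes point up along (-0.574, 0, 0.819) in the rack frame. Three square wells 28 mm wide, 42 mm deep, 55 mm apart along y: floor centres at (-6, -55 / 0 / 55, 29) mm, mouths at (-30, same, 63) mm. Origin on the bench under the block.
- stage: fixed dark base plate, x -115..115, y -75..125 mm, 15 mm thick; origin on the bench. Black guides along x at y +-41 mm, tops 37 mm high, with white lines at x = -32 mm. Inclined microscope, 36 mm thick, from the +y side in plane x = 0: tip (0, 42, 112), tail (0, 130, 186) mm; post 20 mm thick, 220 mm high, at (45, 98) mm; white lamp block 65 mm high at (0, -66) mm.
- carriage (a joint): travel of the sprung carriage in m: 0 = home (spring holds it there with about 2 N), growing as it is pulled towards the stage's -x; 0.065 = end stop. Its front edge is at the white lines at 0.045 (about 5.6 N).
- nest (a point): centre of the floor of the carriage's nest, 37 mm above the bench; axes as the stage's. The nest is 40 x 40 mm inside with a lip 6 mm high and 4 mm thick, on a 64 x 64 mm carriage plate. Rides with the carriage.
- handle (a point): centre of the carriage's handle: a round steel bar 14 mm thick along the stage's y, 72 mm above the bench, 70 mm in front (-x) of the nest centre, carried at both ends by 8 mm uprights 60 mm apart, so that it is free all round between them. Rides with the carriage.
- vial_a: round glass vial, 21 mm thick, 65 mm long, black cap, in another well of the rack; origin at its foot, z along it. Leave it.
- vial_b: second round glass vial, the same, in the remaining well. Leave it.
- weight: brass weight, 22 mm thick, 30 mm high, standing on the stage's base plate. Leave it.
- lens: lens tube, black, 32 mm thick, 53 mm high, standing on the bench. Leave it.
- mouse: black computer mouse, 100 x 58 x 30 mm. Leave it.
- driver: screwdriver 170 mm long, lying on the bench. Leave it.
- jar: jar 48 mm thick, 70 mm high, standing near the back. Leave it.
- table: the grey bench top, at height 0.
Not all that is in view belongs to the job. What is shaped like the cell but blue or purple is not meant.

How it is judged:
By the outcome, as a careful person would: the job done as asked, in the order asked, and still so for the second after the job is handed in, with the robot touching nothing.
It also fails if it takes over 72 s, if anything falls off the work surface, if the arm or the gripper's body presses on something with over 40 N, if the wrist force passes 120 N, or if a joint passes its speed limit or range.

## Working session

There is one attempt and no reset: what is moved stays moved. The work goes in short steps, Python scripts to look and compute and a tool call to move; the robot and the scene stay as the last step left them, time stands still between calls to the robot, and variables do not carry over. Pictures are saved under pics/ and viewed, about 8 in all and at most 12, crops included, and the job is handed in when it is done.

Besides the shell and the picture viewer there is one more tool, called after "Request:" as name(argument=value, ...) on one line, values as JSON. apply_moves: Moves the arm, as the interface text tells. Its arguments: {"type":"object","properties":{"targets":{"type":"string"},"force":{"type":"number"}},"required":["targets"]}

```bash
mkdir -p pics; cat > h.py <<'E'
import numpy as np, cv2
from bench import *
from scipy.spatial.transform import Rotation as R
def save(n,im): cv2.imwrite(f'pics/{n}.png',im[:,:,::-1])
E
python3 - <<'E'
from h import *
s=sense();print({k:np.round(v,2).tolist() for k,v in s.items()})
for c in ['side','top','wrist']:
    print(c,camera_model(c))
    im=snapshot(c);save(c+'0',im);np.save(c+'0.npy',im)
    for q in ['cell','rack','stage','nest','handle','vial_a','weight','lens','mouse','jar']:
        print(q,[(np.round(d['at']).tolist(),round(d['confidence'],2)) for d in place_of(c,q)])
    print('rec',[(q,[(np.round(d['at']).tolist(),round(d['confidence'],2)) for d in recognise(c,q)]) for q in ['cell','handle','rack','stage']])
t=cv2.imread('pics/top0.png');s=cv2.imread('pics/side0.png')
E
```

```text
{'time': 0.0, 'joint_pos': [-70.73, 7.52, 85.33, -0.0, 87.26, -4.89], 'qd': [0.01, 0.04, -0.11, 0.04, -0.04, -0.02], 'joint_efforts': [0.0, -56.94, -50.06, -0.0, 0.01, 0.0], 'tool_pos': [245.43, -546.83, 201.63], 'tcp_rot': [-179.99, 0.11, -65.83], 'ft_force': [0.1, 0.49, 0.86], 'wrist_torque': [-0.01, -0.01, 0.05], 'finger_gap': 85.32}
side {'fx': 576.9404839700767, 'fy': 576.9404839700767, 'cx': 325.1116672468529, 'cy': 235.8673981698127, 'position': array([ 292.45717663, 1129.7725934 , 1001.99021627]), 'attitude': array([  50.93143507,   -1.20299808, -164.39440792])}
cell [([308.0, 313.0], 0.74), ([394.0, 289.0], 0.73), ([317.0, 407.0], 0.66)]
rack [([313.0, 309.0], 0.93)]
stage [([197.0, 371.0], 0.97)]
nest [([183.0, 360.0], 0.88), ([196.0, 371.0], 0.64)]
handle [([182.0, 381.0], 0.69), ([260.0, 338.0], 0.29)]
vial_a [([325.0, 297.0], 0.69), ([174.0, 417.0], 0.45), ([316.0, 307.0], 0.25)]
weight []
lens [([259.0, 332.0], 0.73)]
mouse [([184.0, 361.0], 0.66), ([439.0, 334.0], 0.62)]
jar [([249.0, 247.0], 0.91)]
rec [('cell', [([310.0, 394.0], 0.88), ([186.0, 368.0], 0.73), ([377.0
[... 1026 characters left out ...]
, ('stage', [([250.0, 232.0], 0.63), ([248.0, 426.0], 0.6), ([238.0, 440.0], 0.59)])]
wrist {'fx': 364.84664287309045, 'fy': 364.84664287309045, 'cx': 321.530748963892, 'cy': 240.4053540753868, 'T_tool_cam': array([[ 9.99999766e-01, -2.93000738e-04, -6.17641746e-04,
        -1.40037533e-01],
       [-4.44267412e-04, -9.65229194e-01, -2.61404679e-01,
        -6.62867722e+01],
       [-5.19574081e-04,  2.61404893e-01, -9.65229098e-01,
        -1.71779114e+02],
       [ 0.00000000e+00,  0.00000000e+00,  0.00000000e+00,
         1.00000000e+00]])}
cell []
rack []
stage []
nest []
handle []
vial_a []
weight []
lens []
mouse []
jar []
rec [('cell', []), ('handle', []), ('rack', []), ('stage', [])]
```

```bash
python3 - <<'E'
import cv2
t=cv2.imread('pics/top0.png');s=cv2.imread('pics/side0.png')
cv2.imwrite('pics/topc.png',cv2.resize(t[110:360,100:500],(800,500),interpolation=cv2.INTER_CUBIC))
cv2.imwrite('pics/sidec.png',cv2.resize(s[130:430,220:480],(693,800))[:600] if 0 else cv2.resize(s[130:430,220:520],(600,600),interpolation=cv2.INTER_CUBIC))
E
```

```text
(no output)
```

View pics/topc.png

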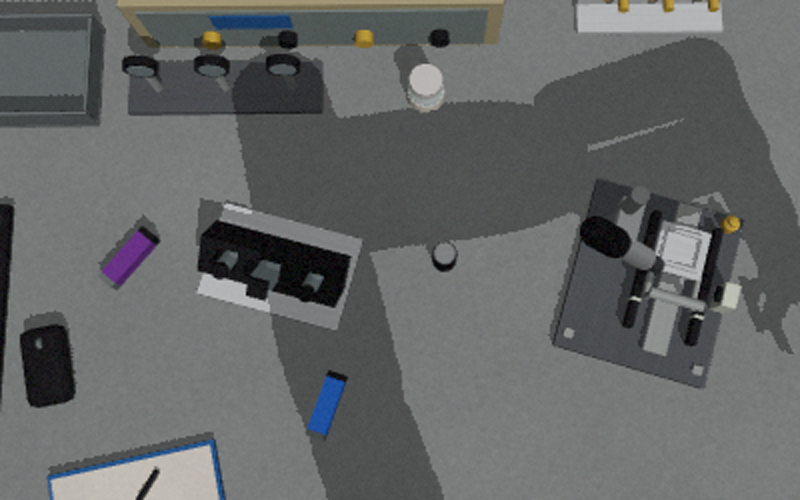

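View pics/sidec.png

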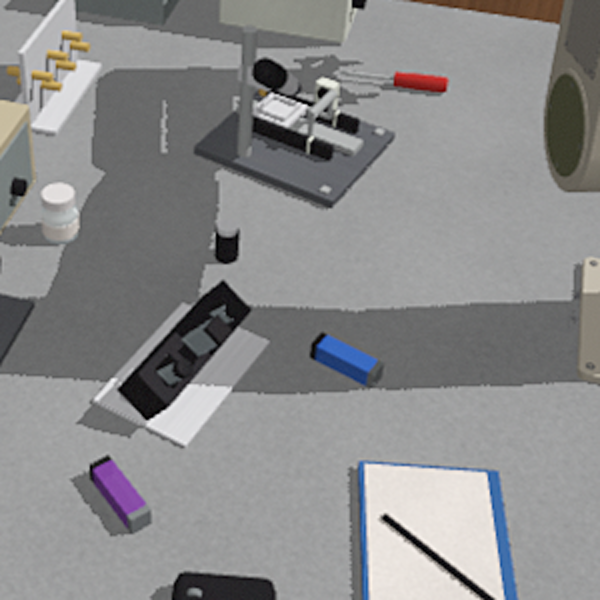

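The top view shows the stage on the right (nest at about px (234, 441), handle bar at about (258, 439)) and the rack on the left. Three things could be the cell:
- a clear square bar with a black stopper in the middle well (top px row 250, col 231)
- a blue bar on the bench (312, 266)
- a purple bar on the bench (237, 163)

The clear one in the middle well fits the description. The other two wells hold thinner round vials. Next I triangulate, then confirm with a wrist view.

```bash
cat >> h.py <<'E'
def cam(c,s=None):
    m=camera_model(c)
    if c=='wrist':
        T=np.eye(4);T[:3,:3]=R.from_euler('xyz',s['tcp_rot'],degrees=True).as_matrix();T[:3,3]=s['tool_pos']
        T=T@m['T_tool_cam'];return m,T[:3,3],T[:3,:3]
    return m,np.array(m['position']),R.from_euler('xyz',m['attitude'],degrees=True).as_matrix()
def ray(C,at):
    m,p,Q=C;d=Q@np.array([(at[1]-m['cx'])/m['fx'],-(at[0]-m['cy'])/m['fy'],-1]);return p,d/np.linalg.norm(d)
def proj(C,X):
    m,p,Q=C;v=Q.T@(np.asarray(X,float)-p);return np.array([m['cy']-m['fy']*v[1]/-v[2],m['cx']+m['fx']*v[0]/-v[2]])
def tri(obs):
    A=np.zeros((3,3));b=np.zeros(3);L=[]
    for C,at in obs:
        p,d=ray(C,at);M=np.eye(3)-np.outer(d,d);A+=M;b+=M@p;L.append((p,M))
    X=np.linalg.solve(A,b);return X,[round(float(np.linalg.norm(M@(X-p))),1) for p,M in L]
def onz(C,at,z):
    p,d=ray(C,at);return p+d*(z-p[2])/d[2]
def move_to(s,pos,Rt):
    "rotvec (tool), shift cm (tool) from the measured pose"
    Q=R.from_euler('xyz',s['tcp_rot'],degrees=True)
    return np.round((Q.inv()*Rt).as_rotvec(),4),np.round(Q.inv().apply(np.array(pos)-s['tool_pos'])/10,3)
E
python3 - <<'E'
from h import *
T=cam('top');S=cam('side')
for n,t,s in [('rack',(236,242),(313,309)),('nest',(231,439),(183,360)),('handle',(258,437),(182,381)),('cellfoot?',(240,240),(308,313))]:
    X,e=tri([(T,t),(S,s)]);print(n,X.round(1),e)
# from crop view: guides/nest
for n,px,z in [('base TL',(597,180),15),('base BL',(555,345),15),('base BR',(704,387),15),('nest',(683,249),40),('handle',(678,298),72),('rackfoot BR',(337,328),6),('BL',(198,293),6),('TR',(361,242),6),('TL',(222,203),6)]:
    print(n,onz(T,(px[1]/2+110,px[0]/2+100),z).round(1))
E
```

```text
rack [567.1 226.8   2.6] [4.7, 4.7]
nest [ 564.1 -280.4   46.9] [6.3, 6.3]
handle [ 495.7 -263.7   73.4] [2.4, 2.4]
cellfoot? [554.8 228.5  24. ] [2.6, 2.6]
base TL [ 661.4 -187.    15. ]
base BL [ 444.2 -123.2   15. ]
base BR [ 388.4 -311.1   15. ]
nest [ 562.6 -288.1   40. ]
handle [ 495.7 -268.8   72. ]
rackfoot BR [470.5 156.8   6. ]
BL [518.4 337.5   6. ]
TR [583.3 125.9   6. ]
TL [638.1 309.8   6. ]
```

```bash
cat >> h.py <<'E'
def tool(yaw,t):
    "tool orientation: jaws in the plane of heading yaw, tilted t outward"
    c,s=np.cos(np.radians(t)),np.sin(np.radians(t))
    return R.from_euler('z',yaw,degrees=True)*R.from_matrix(np.array([[c,0,s],[0,-1,0],[s,0,-c]]).T)
def plan(pos,Rt,grip=8.5,n=None,s=None,mm=200,deg=34,ends=True):
    "calls (5 rows, ending at end pose) from pose s to pos,Rt; returns end pose"
    s=s or sense();p0=np.array(s['tool_pos']);Q0=R.from_euler('xyz',s['tcp_rot'],degrees=True)
    rv=(Q0.inv()*Rt).as_rotvec();d=np.array(pos)-p0
    n=n or int(np.ceil(max(np.linalg.norm(d)/mm,np.degrees(np.linalg.norm(rv))/deg,.01)))
    for k in range(n):
        Q=Q0*R.from_rotvec(rv*k/n)
        sh=Q.inv().apply(d/n)/10
        rows=[' '.join(f'{x:.4g}' for x in [*np.round(rv/n*f,4),*np.round(sh*f,2),grip]) for f in (.2,.4,.6,.8,1)]
        print('CALL','; '.join(rows))
    return dict(tool_pos=np.array(pos,float),tcp_rot=Rt.as_euler('xyz',degrees=True))
def at(o,yaw,v): return np.array(o)+R.from_euler('z',yaw,degrees=True).apply(v)
E
python3 - <<'E'
from h import *
plan([421,-244,160],tool(-16.3,45))
E
```

```text
CALL 0.0339 0.0735 -0.0818 -2.05 -2.84 0.43 8.5; 0.0678 0.147 -0.1637 -4.1 -5.68 0.85 8.5; 0.1017 0.2204 -0.2455 -6.15 -8.53 1.28 8.5; 0.1356 0.2939 -0.3274 -8.2 -11.37 1.71 8.5; 0.1695 0.3674 -0.4092 -10.25 -14.21 2.14 8.5
CALL 0.0339 0.0735 -0.0818 -0.9 -3.39 0.41 8.5; 0.0678 0.147 -0.1637 -1.8 -6.78 0.83 8.5; 0.1017 0.2204 -0.2455 -2.69 -10.17 1.24 8.5; 0.1356 0.2939 -0.3274 -3.59 -13.56 1.65 8.5; 0.1695 0.3674 -0.4092 -4.49 -16.95 2.07 8.5
```

Request:
apply_moves(targets="0.034 0.073 -0.082 -2.05 -2.84 0.43 8.5; 0.068 0.147 -0.164 -4.1 -5.68 0.85 8.5; 0.102 0.22 -0.246 -6.15 -8.53 1.28 8.5; 0.136 0.294 -0.327 -8.2 -11.37 1.71 8.5; 0.17 0.367 -0.409 -10.25 -14.21 2.14 8.5")

```text
time: 2.75
tool_pos: [334.1, -394.7, 181.4]
tcp_rot: [-174.6, -22.6, -43.0]
ft_force: [-0.8, 0.5, 1.0]
finger_gap: 84.9
```

Request:
apply_moves(targets="0.034 0.073 -0.082 -0.9 -3.39 0.41 8.5; 0.068 0.147 -0.164 -1.8 -6.78 0.83 8.5; 0.102 0.22 -0.246 -2.69 -10.17 1.24 8.5; 0.136 0.294 -0.327 -3.59 -13.56 1.65 8.5; 0.17 0.367 -0.409 -4.49 -16.95 2.07 8.5")

```text
time: 3.25
tool_pos: [442.9, -266.5, 183.3]
tcp_rot: [-179.2, -43.2, -16.1]
ft_force: [-0.0, 0.1, 0.8]
finger_gap: 85.1
```

Request:
apply_moves(targets="0 0 0 0 0 0 8.5; 0 0 0 0 0 0 8.5; 0 0 0 0 0 0 8.5; 0 0 0 0 0 0 8.5; 0 0 0 0 0 0 8.5")

```text
time: 3.75
tool_pos: [441.4, -266.7, 181.6]
tcp_rot: [-179.0, -43.0, -16.4]
ft_force: [-0.3, 0.0, 1.0]
finger_gap: 85.2
```

```bash
python3 - <<'E'
from h import *
s=sense();im=snapshot('wrist');save('w1',im)
import pickle
C=cam('wrist',s)
r={}
for q in ['nest','handle','stage']:
    r[q]=[(np.round(d['at'],1).tolist(),round(d['confidence'],2)) for d in place_of('wrist',q)];print(q,r[q])
pickle.dump((s,r),open('w1.pkl','wb'))
print(np.round(s['joint_pos'],1), s['tool_pos'].round(1) if hasattr(s['tool_pos'],'round') else s['tool_pos'])
for z,q in [(37,'nest'),(72,'handle')]:
    for a,_ in r[q]: print(q,onz(C,a,z).round(1))
print(proj(C,[563,-286,37]),proj(C,[495.7,-266,72]))
plan([s['tool_pos'][0]-19,s['tool_pos'][1]-66,s['tool_pos'][2]+20],tool(-16.3,43))
E
```

```text
nest [([198.1, 311.8], 0.59)]
handle [([207.7, 276.7], 0.66)]
stage [([200.5, 254.1], 0.62)]
[-58.3 -51.1 143.1  33.3  58.6 -52.4] [ 441.4 -266.7  181.6]
nest [ 563.  -286.3   37. ]
handle [ 497.9 -265.3   72. ]
[197.78857559 311.73195179] [209.59430435 274.80779552]
CALL -0.0033 -0 -0.0002 0.27 1.37 -0.31 8.5; -0.0065 -0.0001 -0.0004 0.55 2.75 -0.62 8.5; -0.0098 -0.0001 -0.0006 0.82 4.12 -0.93 8.5; -0.0131 -0.0002 -0.0009 1.1 5.5 -1.25 8.5; -0.0164 -0.0002 -0.0011 1.37 6.87 -1.56 8.5
```

View pics/w1.png

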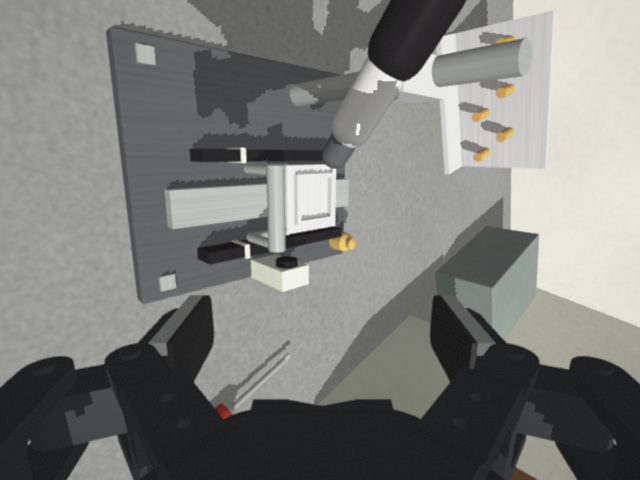

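The wrist view shows the carriage home with the nest at (198, 312) and the bar at (208, 277), agreeing with the top and side estimates to about 2 mm. The arm is at its fold-in limit here, so I fit a kinematic model as I go. The rack is next.

```bash
python3 - <<'E'
from h import *
import pickle
s,r=pickle.load(open('w1.pkl','rb'));C=cam('wrist',s);T=cam('top');S=cam('side')
for n,w,t,sd in [('nest',(198,312),(234,441),(183,360)),('handle',(208,276),(258.5,439),(182,381))]:
    print(n,*tri([(C,w),(T,t)]),*tri([(C,w),(S,sd)]),*tri([(C,w),(S,sd),(T,t)]))
# stage yaw: corners of base plate in wrist at z=15
for px in [(27,110),(301,140)]: print(onz(C,px,15).round(1))
print('nest edges',[onz(C,p,43).round(1).tolist() for p in [(168,287),(231,284),(231,338),(166,336)]])
m=at([567,227,0],-15.5,[-30,0,63]);ax=R.from_euler('z',-15.5,degrees=True).apply([-.574,0,.819])
print(m,ax); plan(m+ax*120,tool(-15.5,35),n=4)
E
```

```text
nest [ 564.95024817 -287.79865966   34.89343394] [0.6, 0.6] [ 558.31532317 -283.72920292   43.64592567] [0.3, 0.3] [ 560.92402417 -285.78628031   41.72918588] [1.6, 2.1, 2.7]
handle [ 497.25946357 -267.14422152   71.7608234 ] [1.7, 1.7] [ 494.19387977 -263.63392071   74.35734612] [1.3, 1.3] [ 495.85694824 -266.79702801   72.10311432] [2.0, 2.3, 2.2]
[ 446.5 -120.8   15. ]
[ 388.2 -306.8   15. ]
nest edges [[538.3, -247.0, 43.0], [517.3, -300.4, 43.0], [582.8, -331.0, 43.0], [598.1, -264.7, 43.0]]
[538.0910864  235.01715128  63.        ] [-0.55312388  0.15339483  0.819     ]
CALL -0.0004 -0.007 -0.0005 -0.5 -2.54 -0.28 8.5; -0.0008 -0.014 -0.0011 -1 -5.08 -0.57 8.5; -0.0011 -0.021 -0.0016 -1.5 -7.62 -0.85 8.5; -0.0015 -0.028 -0.0022 -2 -10.17 -1.13 8.5; -0.0019 -0.035 -0.0027 -2.5 -12.71 -1.41 8.5
CALL -0.0004 -0.007 -0.0005 -0.5 -2.54 -0.27 8.5; -0.0008 -0.014 -0.0011 -1.01 -5.08 -0.54 8.5; -0.0011 -0.021 -0.0016 -1.51 -7.63 -0.81 8.5; -0.0015 -0.028 -0.0022 -2.01 -10.17 -1.08 8.5; -0.0019 -0.035 -0.0027 -2.52 -12.71 -1.35 8.5
CALL -0.0004 -0.007 -0.0005 -0.51 -2.54 -0.26 8.5; -0.0008 -0.014 -0.0011 -1.01 -5.09 -0.51 8.5; -0.0011 -0.021 -0.0016 -1.52 -7.63 -0.77 8.5; -0.0015 -0.028 -0.0022 -2.02 -10.17 -1.03 8.5; -0.0019 -0.035 -0.0027 -2.53 -12.72 -1.29 8.5
CALL -0.0004 -0.007 -0.0005 -0.51 -2.54 -0.24 8.5; -0.0008 -0.014 -0.0011 -1.01 -5.09 -0.49 8.5; -0.0011 -0.021 -0.0016 -1.52 -7.63 -0.73 8.5; -0.0015 -0.028 -0.0022 -2.03 -10.18 -0.98 8.5; -0.0019 -0.035 -0.0027 -2.54 -12.72 -1.22 8.5
```

```bash
python3 - <<'E'
from h import *
m=at([567,227,0],-15.5,[-30,0,63]);ax=R.from_euler('z',-15.5,degrees=True).apply([-.574,0,.819])
s=plan([460,0,230],tool(-15.5,10),n=2); plan(m+ax*120,tool(-15.5,35),n=2,s=s)
E
```

```text
CALL -0.001 -0.0576 -0.0009 -0.09 -2.62 -0.7 8.5; -0.002 -0.1153 -0.0018 -0.18 -5.24 -1.4 8.5; -0.003 -0.1729 -0.0027 -0.27 -7.86 -2.1 8.5; -0.004 -0.2305 -0.0036 -0.36 -10.48 -2.8 8.5; -0.0049 -0.2881 -0.0045 -0.46 -13.1 -3.5 8.5
CALL -0.001 -0.0576 -0.0009 -0.28 -2.62 -0.66 8.5; -0.002 -0.1153 -0.0018 -0.55 -5.24 -1.32 8.5; -0.003 -0.1729 -0.0027 -0.83 -7.85 -1.98 8.5; -0.004 -0.2305 -0.0036 -1.11 -10.47 -2.64 8.5; -0.0049 -0.2881 -0.0045 -1.38 -13.09 -3.3 8.5
CALL 0 0.0436 0 -0.68 -2.47 0.58 8.5; 0 0.0873 0 -1.35 -4.95 1.16 8.5; 0 0.1309 0 -2.03 -7.42 1.74 8.5; 0 0.1745 0 -2.7 -9.89 2.32 8.5; 0 0.2182 0 -3.38 -12.37 2.89 8.5
CALL 0 0.0436 0 -0.78 -2.47 0.42 8.5; 0 0.0873 0 -1.57 -4.95 0.84 8.5; 0 0.1309 0 -2.35 -7.42 1.26 8.5; 0 0.1745 0 -3.14 -9.89 1.68 8.5; 0 0.2182 0 -3.92 -12.37 2.09 8.5
```

Request:
apply_moves(targets="-0.001 -0.058 -0.001 -0.09 -2.62 -0.7 8.5; -0.002 -0.115 -0.002 -0.18 -5.24 -1.4 8.5; -0.003 -0.173 -0.003 -0.27 -7.86 -2.1 8.5; -0.004 -0.23 -0.004 -0.36 -10.48 -2.8 8.5; -0.005 -0.288 -0.004 -0.46 -13.1 -3.5 8.5")

```text
time: 4.45
tool_pos: [450.9, -132.3, 206.7]
tcp_rot: [-179.7, -26.5, -15.8]
ft_force: [0.5, -0.1, -0.7]
finger_gap: 84.9
```

Request:
apply_moves(targets="-0.001 -0.058 -0.001 -0.28 -2.62 -0.66 8.5; -0.002 -0.115 -0.002 -0.55 -5.24 -1.32 8.5; -0.003 -0.173 -0.003 -0.83 -7.85 -1.98 8.5; -0.004 -0.23 -0.004 -1.11 -10.47 -2.64 8.5; -0.005 -0.288 -0.004 -1.38 -13.09 -3.3 8.5")

```text
time: 4.95
tool_pos: [460.2, 1.4, 230.4]
tcp_rot: [180.0, -9.9, -15.5]
ft_force: [-0.1, 0.1, 0.1]
finger_gap: 84.9
```

Request:
apply_moves(targets="0 0.044 0 -0.68 -2.47 0.58 8.5; 0 0.087 0 -1.35 -4.95 1.16 8.5; 0 0.131 0 -2.03 -7.42 1.74 8.5; 0 0.174 0 -2.7 -9.89 2.32 8.5; 0 0.218 0 -3.38 -12.37 2.9 8.5")

```text
time: 5.45
tool_pos: [466.0, 128.0, 195.6]
tcp_rot: [-179.9, -22.6, -15.6]
ft_force: [-0.0, 0.2, 0.7]
finger_gap: 85.4
```

Request:
apply_moves(targets="0 0.044 0 -0.78 -2.47 0.42 8.5; 0 0.087 0 -1.57 -4.95 0.84 8.5; 0 0.131 0 -2.35 -7.42 1.26 8.5; 0 0.174 0 -3.14 -9.89 1.68 8.5; 0 0.218 0 -3.92 -12.37 2.1 8.5")

```text
time: 5.95
tool_pos: [471.8, 255.0, 161.3]
tcp_rot: [-179.9, -35.1, -15.6]
ft_force: [0.4, -0.6, -0.8]
finger_gap: 85.0
```

Request:
apply_moves(targets="0 0 0 0 0 0 8.5; 0 0 0 0 0 0 8.5; 0 0 0 0 0 0 8.5; 0 0 0 0 0 0 8.5; 0 0 0 0 0 0 8.5")

```text
time: 6.45
tool_pos: [472.5, 252.9, 162.0]
tcp_rot: [-179.9, -35.0, -15.7]
ft_force: [0.5, 0.1, -0.1]
finger_gap: 84.5
```

```bash
python3 - <<'E'
from h import *
import pickle
s=sense();im=snapshot('wrist');save('w2',im)
C=cam('wrist',s)
r={q:[(np.round(d['at'],1).tolist(),round(d['confidence'],2)) for d in place_of('wrist',q)] for q in ['cell','vial_a','rack']};print(r)
r['crec']=[(np.round(d['at'],1).tolist(),round(d['confidence'],2)) for d in recognise('wrist','cell')];print(r['crec'])
pickle.dump((s,r),open('w2.pkl','wb'))
print({k:np.round(s[k],1).tolist() for k in ['time','joint_pos','tool_pos','tcp_rot']})
m=at([567,227,0],-15.5,[-30,0,63]);print(proj(C,m))
E
```

```text
{'cell': [([214.6, 318.7], 0.66)], 'vial_a': [([268.5, 320.7], 0.69), ([152.2, 318.7], 0.63)], 'rack': [([205.9, 312.4], 0.65)]}
[([230.0, 313.3], 0.88), ([4.6, 292.0], 0.72), ([359.6, 92.0], 0.6)]
{'time': 6.4, 'joint_pos': [43.6, -20.0, 122.6, -33.8, 62.2, 71.3], 'tool_pos': [472.5, 252.9, 162.0], 'tcp_rot': [-179.9, -35.0, -15.7]}
[225.21928422 319.49652503]
```

View pics/w2.png

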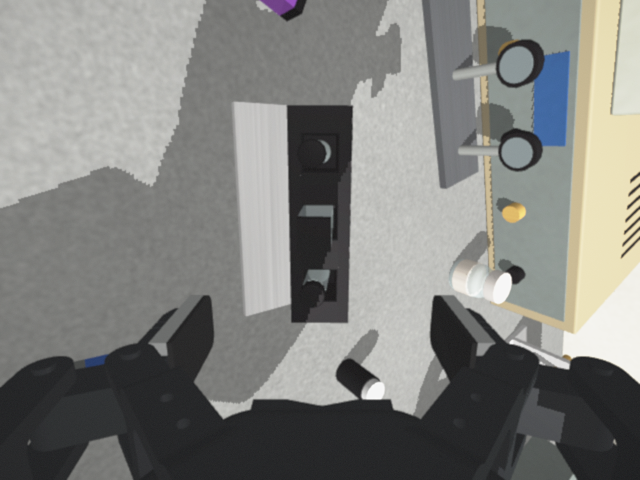

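The well row shows round vials at (152, 318) and (285, 318) and a square black stopper at about (232, 314). I enlarge this to confirm.

```bash
python3 - <<'E'
import cv2
i=cv2.imread('pics/w2.png')[95:335,270:370]
c=cv2.resize(cv2.convertScaleAbs(i,alpha=1.8,beta=15),None,fx=2.5,fy=2.5,interpolation=cv2.INTER_CUBIC)
d=cv2.resize(cv2.convertScaleAbs(i[95:165],alpha=1.8,beta=15),(500,350),interpolation=cv2.INTER_CUBIC)
import numpy as np
o=np.zeros((600,760,3),np.uint8);o[:,:250]=c;o[:350,255:755]=d;cv2.imwrite('pics/w2c.png',o)
E
```

```text
(no output)
```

View pics/w2c.png

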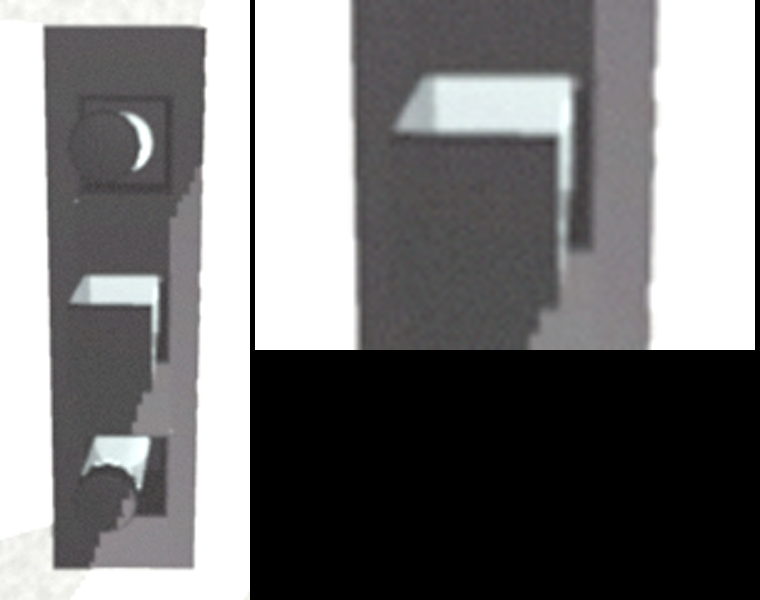

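The middle one has a square stopper on a clear square bar and the outer two are round vials, so the cell is in the middle well. I fit the rack pose to the face corners and check it against the stopper corners.

```bash
cat > fit.py <<'E'
from h import *
import pickle
from scipy.optimize import least_squares
s,r=pickle.load(open('w2.pkl','rb'));C=cam('wrist',s);T=cam('top')
a=np.array([-.5736,0,.8192]);c=np.array([.8192,0,.5736]);y=np.array([0,1,0]);m=np.array([-30,0,63])
P=[m-25*c+90*y,m+25*c+90*y,m+25*c-90*y,m-25*c-90*y]
px=np.array([(105.8,288),(105.8,352.4),(322.2,347.2),(322.2,291.6)])
def f(v,dz=0): return (np.array([proj(C,at([v[0],v[1],dz],v[2],p)) for p in P])-px).ravel()
o=least_squares(f,[567,227,-15.5]);print(o.x.round(2),o.fun.round(1))
o2=least_squares(lambda v:f(v,v[3]),[567,227,-15.5,0]);print(o2.x.round(2),o2.fun.round(1))
v=o.x
for dx in (-2,2):
  for dy in(0,):
    q=[proj(C,at([v[0],v[1],0],v[2],m+43*a+(sx*12+dx)*c+(12+dy)*y)).round(1).tolist() for sx in(-1,1)];print(dx,q,'seen',[(216.2,298),(216.6,330.6)])
for z in (43,): print('stopper top in top cam',proj(T,at([v[0],v[1],0],v[2],m+43*a)))
np.save('rack.npy',v)
# arm kinematics fit
S=[([-70.726,7.471,85.268,0,87.261,-4.893],[245.662,-547.408,202.692]),([-58.3,-51.1,143.1,33.3,58.6,-52.4],[441.4,-266.7,181.6]),(s['joint_pos'],s['tool_pos'])]
def fk(j,k):
    E=lambda ax,d:R.from_euler(ax,d,degrees=True)
    b=E('z',j[0]);w=np.array([k[0],0,k[1]])+E('y',j[1]).apply([0,0,k[2]])+E('y',j[1]+j[2]).apply([0,0,k[3]])
    Q=b*E('y',j[1]+j[2])*E('z',j[3])*E('y',j[4]);return b.apply(w)+Q.apply([0,0,k[4]]),Q.apply([0,0,1])
g=lambda k:np.concatenate([fk(j,k)[0]-p for j,p in S]+[.01*(k-[0,350,350,350,250])])
k=least_squares(g,[0,350,350,350,250.]);print(k.x.round(1),k.fun[:9].round(1))
for j,_ in S:print(fk(j,k.x)[1].round(3))
print(tool(-16.4,43).apply([0,0,1]),R.from_euler('xyz',s['tcp_rot'],degrees=True).apply([0,0,1]))
E
python3 fit.py
```

```text
[567.91 228.88 -15.9 ] [-0.3 -0.9 -0.   1.   0.4  0.7  0.1 -0.4]
[568.44 228.57 -15.94  -0.99] [ 0.  -0.8  0.3  0.8 -0.1  0.5 -0.3 -0.5]
-2 [[218.4, 299.5], [218.6, 334.0]] seen [(216.2, 298), (216.6, 330.6)]
2 [[218.5, 305.3], [218.6, 339.8]] seen [(216.2, 298), (216.6, 330.6)]
stopper top in top cam [252.18689365 228.23610576]
[ -3.3 256.1 366.8 550.7 390.2] [-49.5 -13.7   0.6 -46.7 -24.3   0.3  39.5 -30.9  -0.9]
[ 0.  0. -1.]
[ 0.659 -0.176 -0.731]
[ 0.553 -0.153 -0.819]
[ 0.65425056 -0.19255641 -0.7313537 ] [ 0.55312499 -0.15345653 -0.81884299]
```

```bash
cat >> fit.py <<'E'
print('---')
def fk(j,k):
    E=lambda ax,d:R.from_euler(ax,d,degrees=True)
    b=E('z',j[0]);w=np.array([k[0],k[5],k[1]])+E('y',j[1]).apply([0,0,k[2]])+E('y',j[1]+j[2]).apply([0,0,k[3]])
    Q=b*E('y',j[1]+j[2])*E('z',j[3])*E('y',j[4]);return b.apply(w)+Q.apply([0,0,k[4]]),Q.apply([0,0,1])
g=lambda k:np.concatenate([fk(j,k)[0]-p for j,p in S]+[.01*(k-[0,350,350,350,250,50])])
k=least_squares(g,[0,350,350,350,250.,50]).x;print(k.round(1),g(k)[:9].round(1))
lo=np.array([-169,-51,1.5,-76,0.]);hi=np.array([169,129,143,256,156])
def ik(p,z,x0):
    o=least_squares(lambda j:np.concatenate([fk(j,k)[0]-p,200*(fk(j,k)[1]-z)]),np.clip(x0,lo+1,hi-1),bounds=(lo,hi));return o.x.round(1),round(float(np.abs(o.fun).max()),2)
h=np.array([496.3,-266.5,72])
for t in (30,38,45):
  for pull in (0,45,50):
    Rt=tool(-16.3,t);z=Rt.apply([0,0,1]);print(t,pull,ik(at(h,-16.3,[-pull,0,0])+14*z,z,[-50,-20,120,20,60]))
m0=at([v[0],v[1],0],v[2],m-3*c+y);Rt=tool(v[2],35);z=Rt.apply([0,0,1]);print('rack',ik(m0-5*z,z,[43,-20,120,-30,60]))
print('nest',ik(np.array([563,-286,84]),np.array([0,0,-1.]),[-40,0,100,0,90]),ik(np.array([563,-286,150]),np.array([0,0,-1.]),[-40,0,100,0,90]))
a_=R.from_euler('z',v[2],degrees=True).apply(a)
q=plan(m0+45*a_,Rt,n=1);plan(m0+5*a_,Rt,n=2,s=q)
E
python3 fit.py|sed -n '/---/,$p'
```

```text
---
[ -5.3 257.2 368.3 552.4 392.8  51.1] [-1.2  3.2  0.5 -2.2  3.2  0.4  5.2  5.2 -0.8]
30 0 (array([-41.9, -21.1, 132.4,  18.6,  42.7]), 0.0)
30 45 (array([-45.2, -30.1, 138.7,  19.5,  46.3]), 0.0)
30 50 (array([-45.6, -31.2, 139.4,  19.6,  46.8]), 0.0)
38 0 (array([-45.1, -27.4, 140.1,  29.8,  36.7]), 0.0)
38 45 (array([-48.9, -33.8, 143. ,  28.3,  43.8]), 5.4)
38 50 (array([-49.4, -34.2, 143. ,  28.1,  44.8]), 6.46)
45 0 (array([-48.1, -28.7, 143. ,  40.4,  35.2]), 5.88)
45 45 (array([-52.7, -32.4, 143. ,  36.2,  44.8]), 16.17)
45 50 (array([-53.3, -32.8, 143. ,  35.9,  45.8]), 17.41)
rack (array([ 36.8,  -9.5, 124.5, -37.4,  48.6]), 0.0)
nest (array([-31.6,  15.6,  88.6,   0. ,  75.8]), 0.0) (array([-31.6,  13.7,  83.8,   0. ,  82.5]), 0.0)
CALL -0.0008 -0 0.0009 -0.06 -0.07 1.5 8.5; -0.0015 -0.0001 0.0018 -0.12 -0.14 3.01 8.5; -0.0023 -0.0001 0.0027 -0.18 -0.21 4.51 8.5; -0.0031 -0.0002 0.0036 -0.25 -0.28 6.01 8.5; -0.0039 -0.0002 0.0046 -0.31 -0.34 7.52 8.5
CALL 0 -0 0 -0 -0 0.4 8.5; 0 -0 0 -0 -0 0.8 8.5; 0 -0 0 -0 -0 1.2 8.5; 0 -0 0 -0 -0 1.6 8.5; 0 -0 0 -0 -0 2 8.5
CALL 0 -0 0 -0 -0 0.4 8.5; 0 -0 0 -0 -0 0.8 8.5; 0 -0 0 -0 -0 1.2 8.5; 0 -0 0 -0 -0 1.6 8.5; 0 -0 0 -0 -0 2 8.5
```

Request:
apply_moves(targets="-0.001 0 0.001 -0.06 -0.07 1.5 6; -0.002 0 0.002 -0.12 -0.14 3 6; -0.002 0 0.003 -0.18 -0.21 4.5 6; -0.003 0 0.004 -0.25 -0.28 6 6; -0.004 0 0.005 -0.31 -0.34 7.5 6", force=20)

```text
time: 7.2
tool_pos: [512.2, 246.0, 97.6]
tcp_rot: [180.0, -35.0, -15.9]
ft_force: [-0.6, 0.7, 0.5]
finger_gap: 59.9
```

Request:
apply_moves(targets="0 0 0 0 0 0.8 5; 0 0 0 0 0 1.6 5; 0 0 0 0 0 2.4 5; 0 0 0 0 0 3.2 5; 0 0 0 0 0 4 5")

```text
time: 7.7
tool_pos: [534.4, 239.9, 65.2]
tcp_rot: [-180.0, -35.0, -15.9]
ft_force: [1.0, 0.7, -0.3]
finger_gap: 49.9
```

```bash
python3 - <<'E'
from h import *
s=sense();im=snapshot('wrist');save('w3',im)
C=cam('wrist',s);v=np.load('rack.npy')
print({k:np.round(s[k],1).tolist() for k in ['time','joint_pos','tool_pos','tcp_rot','finger_gap','ft_force']})
l=R.from_euler('z',-v[2],degrees=True).apply(s['tool_pos']-np.array([v[0],v[1],0]))-[-30,0,63]
c=np.array([.8192,0,.5736]);a=np.array([-.5736,0,.8192]);print('tcp rel mouth c,y,a',l@c,l[1],l@a)
cv2.imwrite('pics/w3c.png',cv2.resize(cv2.convertScaleAbs(im[120:480,140:500,::-1],alpha=1.8,beta=15),(600,600)))
E
```

```text
{'time': 7.7, 'joint_pos': [36.8, -5.5, 121.6, -38.0, 47.8, 74.8], 'tool_pos': [534.4, 239.9, 65.2], 'tcp_rot': [-180.0, -35.0, -15.9], 'finger_gap': 49.9, 'ft_force': [1.0, 0.7, -0.3]}
tcp rel mouth c,y,a -3.0666026052721223 1.4054486069266738 4.820225118489122
```

View pics/w3c.png

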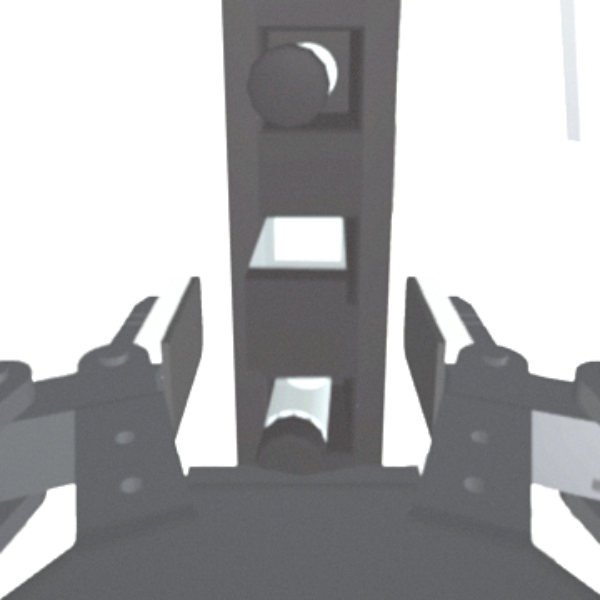

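```bash
python3 - <<'E'
from h import *
m=camera_model('wrist');M=np.array(m['T_tool_cam']);C=(m,M[:3,3],M[:3,:3])
for X in [(-12,-12,-38),(12,-12,-38),(12,12,-38),(-12,-12,5),(12,-12,5),(0,0,0),(25,-11,0),(25,11,0),(25,-11,-13),(25,-11,-35)]: print(X,proj(C,X).round(1), 'crop',((proj(C,X)-[120,140])/.6).round(0))
E
```

```text
(-12, -12, -38) [285.  289.4] crop [275. 249.]
(12, -12, -38) [285.1 350.7] crop [275. 351.]
(12, 12, -38) [339.8 349.4] crop [366. 349.]
(-12, -12, 5) [252.8 296.7] crop [221. 261.]
(12, -12, 5) [252.8 344.2] crop [221. 340.]
(0, 0, 0) [278.6 320.4] crop [264. 301.]
(25, -11, 0) [257.8 371.1] crop [230. 385.]
(25, 11, 0) [299.  369.5] crop [298. 383.]
(25, -11, -13) [266.5 374.8] crop [244. 391.]
(25, -11, -35) [284.6 382.5] crop [274. 404.]
```

The stopper lies centred between the pads, within 2 mm of the prediction. I close lightly and then draw it out along the well axis.

Request:
apply_moves(targets="0 0 0 0 0 0 4; 0 0 0 0 0 0 3.2; 0 0 0 0 0 0 2.8; 0 0 0 0 0 0 2.5; 0 0 0 0 0 0 2.2", force=20)

```text
time: 8.25
tool_pos: [534.1, 240.1, 65.8]
tcp_rot: [-180.0, -35.0, -15.9]
ft_force: [-1.0, -0.1, 1.7]
finger_gap: 23.1
```

Request:
apply_moves(targets="0 0 0 0 0 0 2.2; 0 0 0 0 0 0 2.2; 0 0 0 0 0 0 2.2; 0 0 0 0 0 0 2.2; 0 0 0 0 0 0 2.2")

```text
time: 8.75
tool_pos: [534.2, 240.1, 65.9]
tcp_rot: [-180.0, -35.0, -15.9]
ft_force: [-3.1, 1.0, 5.3]
finger_gap: 23.4
```

Request:
apply_moves(targets="0 0 0 0 0 -0.1 2.2; 0 0 0 0 0 -0.3 2.2; 0 0 0 0 0 -0.6 2.2; 0 0 0 0 0 -0.9 2.2; 0 0 0 0 0 -1.2 2.2")

```text
time: 9.25
tool_pos: [526.9, 241.6, 75.1]
tcp_rot: [180.0, -35.0, -15.9]
ft_force: [-0.1, 0.7, -0.6]
finger_gap: 23.4
```

```bash
python3 - <<'E'
from h import *
s=sense();v=np.load('rack.npy');a=R.from_euler('z',v[2],degrees=True).apply([-.5736,0,.8192]);Y=-16.7
N=np.array([563.5,-286.3,37]);g=2.2
q=plan(s['tool_pos']+50*a,tool(v[2],35),g,n=2)
print('A');q=plan([460,120,250],tool(Y,0),g,s=q,n=2)
print('B');q=plan([445,-150,250],tool(Y,0),g,s=q,n=2)
print('F');q=plan(at([N[0],N[1],170],Y,[-100,0,0]),tool(Y,0),g,s=q,n=1)
print('N');q=plan([N[0],N[1],150],tool(Y,0),g,s=q,n=1)
E
```

```text
CALL 0 0 0 -0 0 -0.5 2.2; 0.0001 0.0001 0.0001 -0 0 -1 2.2; 0.0001 0.0001 0.0001 -0 0 -1.5 2.2; 0.0001 0.0001 0.0001 -0 0 -2 2.2; 0.0001 0.0001 0.0001 -0 0 -2.5 2.2
CALL 0 0 0 -0 0 -0.5 2.2; 0.0001 0.0001 0.0001 -0 0 -1 2.2; 0.0001 0.0001 0.0001 -0 0 -1.5 2.2; 0.0001 0.0001 0.0001 -0 0 -2 2.2; 0.0001 0.0001 0.0001 -0 0 -2.5 2.2
A
CALL -0.0004 -0.0611 0.0014 0.75 1.35 -1.11 2.2; -0.0009 -0.1222 0.0027 1.5 2.71 -2.22 2.2; -0.0013 -0.1833 0.0041 2.25 4.06 -3.33 2.2; -0.0017 -0.2443 0.0054 2.99 5.41 -4.44 2.2; -0.0021 -0.3054 0.0068 3.74 6.77 -5.55 2.2
CALL -0.0004 -0.0611 0.0014 0.39 1.35 -1.28 2.2; -0.0009 -0.1222 0.0027 0.78 2.7 -2.57 2.2; -0.0013 -0.1833 0.0041 1.17 4.06 -3.85 2.2; -0.0017 -0.2443 0.0054 1.56 5.41 -5.13 2.2; -0.0021 -0.3054 0.0068 1.95 6.76 -6.41 2.2
B
CALL 0 0 -0 0.63 2.63 0 2.2; 0 0 -0 1.26 5.26 0 2.2; 0 0 -0 1.9 7.89 0 2.2; 0 0 -0 2.53 10.52 0 2.2; 0 0 -0 3.16 13.15 0 2.2
CALL 0 0 -0 0.63 2.63 0 2.2; 0 0 -0 1.26 5.26 0 2.2; 0 0 -0 1.9 7.89 0 2.2; 0 0 -0 2.53 10.52 0 2.2; 0 0 -0 3.16 13.15 0 2.2
F
CALL 0 0 -0 1.05 1.93 1.6 2.2; 0 0 -0 2.11 3.86 3.2 2.2; 0 0 -0 3.16 5.79 4.8 2.2; 0 0 -0 4.21 7.72 6.4 2.2; 0 0 -0 5.27 9.65 8 2.2
N
CALL 0 0 -0 2 -0 0.4 2.2; 0 0 -0 4 -0 0.8 2.2; 0 0 -0 6 -0 1.2 2.2; 0 0 -0 8 -0 1.6 2.2; 0 0 -0 10 -0 2 2.2
```

Request:
apply_moves(targets="0 0 0 0 0 -0.5 2.2; 0 0 0 0 0 -1 2.2; 0 0 0 0 0 -1.5 2.2; 0 0 0 0 0 -2 2.2; 0 0 0 0 0 -2.5 2.2")

```text
time: 9.75
tool_pos: [513.3, 245.8, 96.1]
tcp_rot: [-180.0, -35.0, -15.9]
ft_force: [-0.5, -0.0, 0.2]
finger_gap: 23.4
```

Request:
apply_moves(targets="0 0 0 0 0 -0.5 2.2; 0 0 0 0 0 -1 2.2; 0 0 0 0 0 -1.5 2.2; 0 0 0 0 0 -2 2.2; 0 0 0 0 0 -2.5 2.2")

```text
time: 10.25
tool_pos: [499.5, 249.6, 116.4]
tcp_rot: [180.0, -35.0, -15.9]
ft_force: [0.1, 0.0, -1.9]
finger_gap: 23.7
```

Request:
apply_moves(targets="0 -0.061 0.001 0.75 1.35 -1.11 2.2; -0.001 -0.122 0.003 1.5 2.71 -2.22 2.2; -0.001 -0.183 0.004 2.25 4.06 -3.33 2.2; -0.002 -0.244 0.005 3 5.41 -4.44 2.2; -0.002 -0.305 0.007 3.74 6.77 -5.55 2.2")

```text
time: 10.75
tool_pos: [479.7, 184.6, 184.2]
tcp_rot: [-179.9, -17.4, -16.3]
ft_force: [-0.2, 0.9, -0.5]
finger_gap: 23.3
```

Request:
apply_moves(targets="0 -0.061 0.001 0.39 1.35 -1.28 2.2; -0.001 -0.122 0.003 0.78 2.7 -2.57 2.2; -0.001 -0.183 0.004 1.17 4.06 -3.85 2.2; -0.002 -0.244 0.005 1.56 5.41 -5.13 2.2; -0.002 -0.305 0.007 1.95 6.76 -6.41 2.2")

```text
time: 11.25
tool_pos: [460.1, 119.5, 251.0]
tcp_rot: [-180.0, 0.1, -16.7]
ft_force: [0.4, -0.0, -0.8]
finger_gap: 23.3
```

Request:
apply_moves(targets="0 0 0 0.63 2.63 0 2.2; 0 0 0 1.26 5.26 0 2.2; 0 0 0 1.9 7.89 0 2.2; 0 0 0 2.53 10.52 0 2.2; 0 0 0 3.16 13.15 0 2.2")

```text
time: 11.75
tool_pos: [452.5, -16.1, 250.2]
tcp_rot: [-180.0, -0.1, -16.7]
ft_force: [0.6, 0.1, -0.1]
finger_gap: 23.2
```

Request:
apply_moves(targets="0 0 0 0.63 2.63 0 2.2; 0 0 0 1.26 5.26 0 2.2; 0 0 0 1.9 7.89 0 2.2; 0 0 0 2.53 10.52 0 2.2; 0 0 0 3.16 13.15 0 2.2")

```text
time: 12.25
tool_pos: [444.9, -151.1, 250.2]
tcp_rot: [-180.0, -0.1, -16.7]
ft_force: [0.2, 0.3, -0.7]
finger_gap: 23.3
```

Request:
apply_moves(targets="0 0 0 1.05 1.93 1.6 2.2; 0 0 0 2.11 3.86 3.2 2.2; 0 0 0 3.16 5.79 4.8 2.2; 0 0 0 4.21 7.72 6.4 2.2; 0 0 0 5.27 9.65 8 2.2")

```text
time: 12.75
tool_pos: [468.1, -258.5, 169.5]
tcp_rot: [-180.0, -0.1, -16.7]
ft_force: [-0.2, 0.4, 0.1]
finger_gap: 23.4
```

```bash
python3 - <<'E'
from h import *
s=sense();Y=-16.7;N=np.array([563.5,-286.3,37])
print({k:np.round(s[k],1).tolist() for k in ['time','joint_pos','tool_pos','tcp_rot','finger_gap','ft_force']})
im=snapshot('side');save('s4',im);T=cam('side')
print(proj(T,s['tool_pos']),proj(T,s['tool_pos']-[0,0,47]))
r0,c0=np.maximum(proj(T,s['tool_pos']).astype(int)-60,0)
cr=cv2.resize(cv2.convertScaleAbs(im[r0:r0+120,c0:c0+160,::-1],alpha=1.4),(800,600),interpolation=cv2.INTER_CUBIC);cv2.imwrite('pics/s4c.png',cr);print(r0,c0)
q=plan([N[0],N[1],150],tool(Y,0),2.2,n=1)
E
```

```text
{'time': 12.8, 'joint_pos': [-34.4, -1.7, 98.2, 0.0, 83.4, -17.7], 'tool_pos': [468.1, -258.5, 169.5], 'tcp_rot': [-180.0, -0.1, -16.7], 'finger_gap': 23.4, 'ft_force': [-0.2, 0.4, 0.1]}
[155.58332858 392.39031557] [169.94014243 390.82030116]
95 332
CALL 0.0001 0.0004 -0.0002 2 -0.06 0.32 2.2; 0.0002 0.0008 -0.0005 4 -0.13 0.64 2.2; 0.0003 0.0013 -0.0007 6 -0.19 0.96 2.2; 0.0004 0.0017 -0.001 7.99 -0.25 1.28 2.2; 0.0005 0.0021 -0.0012 9.99 -0.32 1.6 2.2
```

View pics/s4c.png

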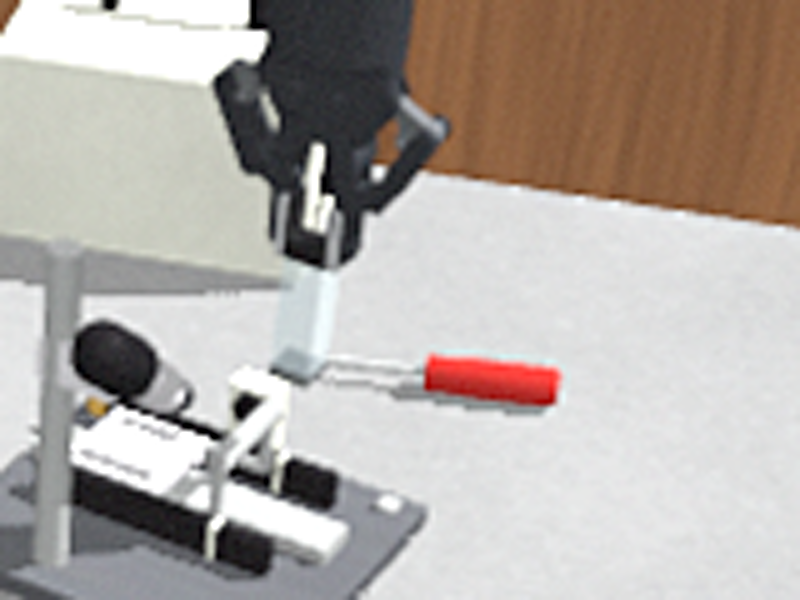

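The cell hangs upright in the gripper, foot at side px (169, 392), where the model puts it. Moving over the nest, I look again.

Request:
apply_moves(targets="0 0 0 2 -0.06 0.32 2.2; 0 0.001 0 4 -0.13 0.64 2.2; 0 0.001 -0.001 6 -0.19 0.96 2.2; 0 0.002 -0.001 8 -0.25 1.28 2.2; 0 0.002 -0.001 10 -0.32 1.6 2.2")

```text
time: 13.3
tool_pos: [565.4, -283.3, 154.0]
tcp_rot: [-180.0, -0.2, -16.6]
ft_force: [-0.7, 0.1, -1.4]
finger_gap: 23.5
```

Request:
apply_moves(targets="0 0 0 0 0 1 2.2; 0 0 0 0 0 2 2.2; 0 0 0 0 0 3 2.2; 0 0 0 0 0 4 2.2; 0 0 0 0 0 4.5 2.2")

```text
time: 13.8
tool_pos: [563.7, -282.8, 107.3]
tcp_rot: [-180.0, -0.1, -16.7]
ft_force: [0.0, -0.4, -0.9]
finger_gap: 23.4
```

```bash
python3 - <<'E'
from h import *
s=sense();Y=-16.7;N=np.array([563.5,-286.3,37])
print({k:np.round(s[k],1).tolist() for k in ['time','tool_pos','tcp_rot','finger_gap','ft_force']})
im=snapshot('side');T=cam('side');iw=snapshot('wrist');C=cam('wrist',s)
print('side pred foot',proj(T,s['tool_pos']-[0,0,47]),'nest corners',[proj(T,at([N[0],N[1],43],Y,[a,b,0])).round(1).tolist() for a,b in [(-20,-20),(-20,20),(20,20),(20,-20)]])
print('wrist nest corners',[proj(C,at([N[0],N[1],43],Y,[a,b,0])).round(1).tolist() for a,b in [(-20,-20),(-20,20),(20,20),(20,-20)]])
a=cv2.resize(im[135:215,320:400],(400,400),interpolation=cv2.INTER_CUBIC)
b=cv2.resize(iw[160:360,220:420],(400,400),interpolation=cv2.INTER_CUBIC)
cv2.imwrite('pics/n5.png',np.hstack([a,b])[:,:,::-1])
E
```

```text
{'time': 13.8, 'tool_pos': [563.7, -282.8, 107.3], 'tcp_rot': [-180.0, -0.1, -16.7], 'finger_gap': 23.4, 'ft_force': [0.0, -0.4, -0.9]}
side pred foot [178.23925258 358.54965803] nest corners [[181.5, 367.7], [187.8, 361.1], [183.5, 349.4], [177.4, 356.1]]
wrist nest corners [[276.4, 293.2], [219.5, 292.1], [219.5, 352.7], [276.4, 351.3]]
```

View pics/n5.png

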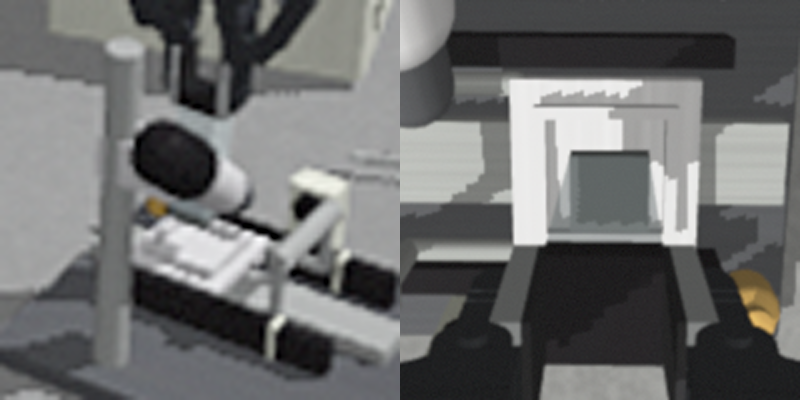

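In the wrist view the foot is at crop cols 572–648, centred between the lip edges at 533–678, and it lies within about 1.5 mm of the nest centre lengthways as well. I lower it slowly from here.

Request:
apply_moves(targets="0 0.002 0 0 0 0.4 2.2; 0 0.002 0 0 0 0.8 2.2; 0 0.002 0 0 0 1.2 2.2; 0 0.002 0 0 0 1.6 2.2; 0 0.002 0 0 0 1.9 2.2")

```text
time: 14.4
tool_pos: [564.8, -283.3, 89.5]
tcp_rot: [-180.0, -0.3, -16.7]
ft_force: [-0.7, 0.4, -1.3]
finger_gap: 23.6
```

Request:
apply_moves(targets="0 0 0 0 0 0.05 2.2; 0 0 0 0 0 0.1 2.2; 0 0 0 0 0 0.15 2.2; 0 0 0 0 0 0.2 2.2; 0 0 0 0 0 0.2 2.2")

```text
time: 14.9
tool_pos: [565.0, -283.4, 88.1]
tcp_rot: [-180.0, -0.3, -16.7]
ft_force: [-0.4, -0.7, 0.1]
finger_gap: 23.1
```

Request:
apply_moves(targets="0 -0.005 0 0 0 0.05 2.2; 0 -0.005 0 0 0 0.1 2.2; 0 -0.005 0 0 0 0.15 2.2; 0 -0.005 0 0 0 0.2 2.2; 0 -0.005 0 0 0 0.2 2.2")

```text
time: 15.4
tool_pos: [564.9, -283.3, 85.9]
tcp_rot: [-180.0, 0.0, -16.7]
ft_force: [0.3, -0.8, -0.7]
finger_gap: 23.4
```

Request:
apply_moves(targets="0 0 0 0 0 0.04 2.2; 0 0 0 0 0 0.08 2.2; 0 0 0 0 0 0.12 2.2; 0 0 0 0 0 0.16 2.2; 0 0 0 0 0 0.16 2.2")

```text
time: 15.9
tool_pos: [564.9, -283.3, 84.4]
tcp_rot: [-180.0, 0.0, -16.7]
ft_force: [0.2, -0.2, -1.1]
finger_gap: 23.6
```

Request:
apply_moves(targets="0 0 0 0 0 0.02 2.2; 0 0 0 0 0 0.04 2.2; 0 0 0 0 0 0.06 2.2; 0 0 0 0 0 0.08 2.2; 0 0 0 0 0 0.08 2.2")

```text
time: 16.4
tool_pos: [565.0, -283.4, 83.8]
tcp_rot: [-180.0, -0.0, -16.7]
ft_force: [-0.9, 0.2, 0.1]
finger_gap: 23.4
```

Request:
apply_moves(targets="0 0 0 0 0 0.02 2.2; 0 0 0 0 0 0.04 2.2; 0 0 0 0 0 0.06 2.2; 0 0 0 0 0 0.06 2.2; 0 0 0 0 0 0.06 2.2")

```text
time: 16.9
tool_pos: [565.2, -283.6, 83.7]
tcp_rot: [-180.0, -0.0, -16.7]
ft_force: [-1.7, 1.2, 6.0]
finger_gap: 23.5
```

Contact at about 6 N. I ease off slightly, then open and rise straight up.

Request:
apply_moves(targets="0 0 0 0 0 -0.02 2.3; 0 0 0 0 0 -0.03 2.6; 0 0 0 0 0 -0.03 3; 0 0 0 0 0 -0.03 3.5; 0 0 0 0 0 -0.03 4")

```text
time: 17.4
tool_pos: [564.8, -283.3, 83.0]
tcp_rot: [-180.0, 0.0, -16.7]
ft_force: [0.4, 0.0, -0.2]
finger_gap: 39.8
```

Request:
apply_moves(targets="0 0 0 0 0 -0.5 4.6; 0 0 0 0 0 -1.5 5; 0 0 0 0 0 -3 5; 0 0 0 0 0 -4.5 5; 0 0 0 0 0 -6 5")

```text
time: 17.9
tool_pos: [565.5, -283.7, 145.7]
tcp_rot: [180.0, -0.1, -16.7]
ft_force: [-0.2, -0.1, -0.3]
finger_gap: 50.0
```

Request:
apply_moves(targets="0 0 0 0 0 -0.5 5; 0 0 0 0 0 -1 5; 0 0 0 0 0 -1.5 5; 0 0 0 0 0 -2 5; 0 0 0 0 0 -2 5")

```text
time: 18.4
tool_pos: [565.1, -283.5, 163.8]
tcp_rot: [-180.0, -0.0, -16.7]
ft_force: [-0.2, -0.4, 0.2]
finger_gap: 50.2
```

```bash
python3 - <<'E'
from h import *
s=sense();Y=-16.7
print({k:np.round(s[k],1).tolist() for k in ['time','tool_pos','tcp_rot','finger_gap','ft_force']})
iw=snapshot('wrist');save('w6',iw);C=cam('wrist',s)
N=np.array([564,-285.5,37])
print('nest corners',[proj(C,at([N[0],N[1],43],Y,[a,b,0])).round(1).tolist() for a,b in [(-24,24),(24,24)]])
h=at([N[0],N[1],72],Y,[-70,0,0]);print('handle',h,[proj(C,at(h,Y,[dx,dy,0])).round(1).tolist() for dx,dy in [(-7,0),(7,0),(0,30),(0,-30)]])
print('place',[(np.round(d['at'],1).tolist(),round(d['confidence'],2)) for q in('handle','nest') for d in place_of('wrist',q)])
print('top handle',proj(cam('top'),h))
cv2.imwrite('pics/w6c.png',cv2.resize(iw[100:400,120:520,::-1],(800,600)))
E
```

```text
{'time': 18.4, 'tool_pos': [565.1, -283.5, 163.8], 'tcp_rot': [-180.0, -0.0, -16.7], 'finger_gap': 50.2, 'ft_force': [-0.2, -0.4, 0.2]}
nest corners [[198.7, 290.8], [198.7, 350.4]]
handle [ 496.95242536 -265.38476361   72.        ] [[236.4, 217.3], [236.5, 236.1], [196.4, 224.0], [274.3, 229.3]]
place [([239.7, 224.3], 0.57), ([227.2, 318.1], 0.72)]
top handle [258.51079108 437.59766057]
```

View pics/w6c.png

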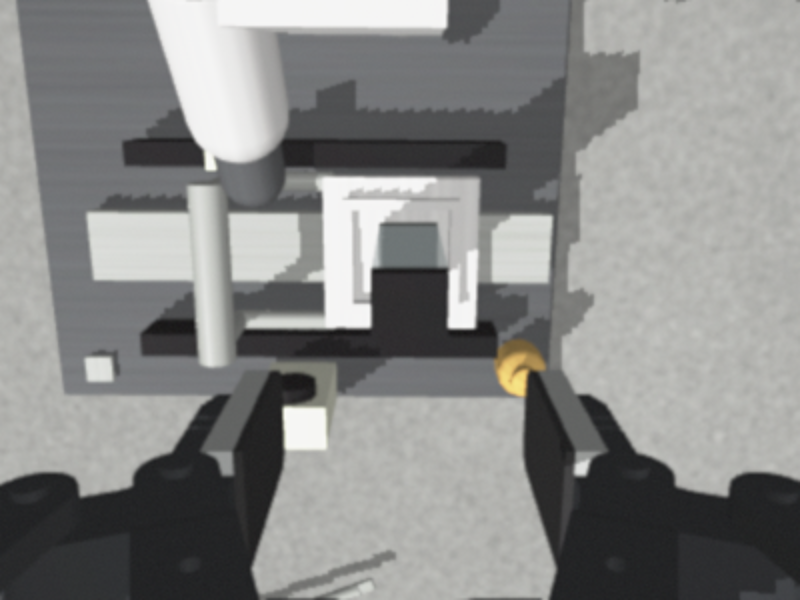

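The cell stands upright in the nest, and the handle bar centre at px (236, 226.5) matches the prediction. I now plan the approach to the handle at 30° tilt.

```bash
python3 - <<'E'
from h import *
Y=-16.7;h=np.array([497,-265.4,72]);Rt=tool(Y,30);z=Rt.apply([0,0,1])
q=plan(h-60*z,Rt,5,n=2);print();q=plan(h+14*z,Rt,3.4,n=2,s=q)
print(R.from_rotvec([0,0,0]).as_matrix()[0], 'pull 1cm outward in tool axes', Rt.inv().apply(R.from_euler('z',Y,degrees=True).apply([-1,0,0])))
E
```

```text
CALL -0.0001 0.0524 0.0001 -1 0.02 0.39 5; -0.0001 0.1049 0.0001 -2 0.05 0.78 5; -0.0002 0.1573 0.0002 -3 0.07 1.17 5; -0.0003 0.2098 0.0003 -4 0.09 1.56 5; -0.0003 0.2622 0.0003 -5 0.12 1.95 5
CALL -0.0001 0.0524 0.0001 -1.07 0.02 0.12 5; -0.0001 0.1049 0.0001 -2.13 0.05 0.23 5; -0.0002 0.1573 0.0002 -3.2 0.07 0.35 5; -0.0003 0.2098 0.0003 -4.27 0.09 0.47 5; -0.0003 0.2622 0.0003 -5.33 0.12 0.58 5

CALL 0 0 0 0 0 0.74 3.4; 0 0 0 0 0 1.48 3.4; 0 0 0 0 0 2.22 3.4; 0 0 0 0 0 2.96 3.4; 0 0 0 0 0 3.7 3.4
CALL 0 0 0 0 0 0.74 3.4; 0 0 0 0 0 1.48 3.4; 0 0 0 0 0 2.22 3.4; 0 0 0 0 0 2.96 3.4; 0 0 0 0 0 3.7 3.4
[1. 0. 0.] pull 1cm outward in tool axes [-8.66025404e-01  1.38367329e-17 -5.00000000e-01]
```

Request:
apply_moves(targets="0 0.052 0 -1 0.02 0.39 5; 0 0.105 0 -2 0.05 0.78 5; 0 0.157 0 -3 0.07 1.17 5; 0 0.21 0 -4 0.09 1.56 5; 0 0.262 0 -5 0.12 1.95 5")

```text
time: 19.05
tool_pos: [516.1, -269.9, 143.3]
tcp_rot: [-180.0, -15.1, -16.7]
ft_force: [-0.3, 0.0, 0.3]
finger_gap: 49.9
```

Request:
apply_moves(targets="0 0.052 0 -1.07 0.02 0.12 4.5; 0 0.105 0 -2.13 0.05 0.23 4; 0 0.157 0 -3.2 0.07 0.35 3.4; 0 0.21 0 -4.27 0.09 0.47 3.4; 0 0.262 0 -5.33 0.12 0.58 3.4")

```text
time: 19.55
tool_pos: [468.0, -256.7, 123.8]
tcp_rot: [-180.0, -30.1, -16.7]
ft_force: [0.1, 0.4, 0.1]
finger_gap: 34.1
```

Request:
apply_moves(targets="0 0 0 0 0 0.7 3.4; 0 0 0 0 0 1.4 3.4; 0 0 0 0 0 2.1 3.4; 0 0 0 0 0 2.8 3.4; 0 0 0 0 0 2.8 3.4")

```text
time: 20.05
tool_pos: [482.3, -260.7, 98.9]
tcp_rot: [-179.9, -29.9, -16.6]
ft_force: [0.3, 0.1, -0.2]
finger_gap: 34.0
```

```bash
python3 - <<'E'
from h import *
s=sense();Y=-16.7;h=np.array([497,-265.4,72]);Rt=tool(Y,30);z=Rt.apply([0,0,1])
print({k:np.round(s[k],1).tolist() for k in ['time','joint_pos','tool_pos','tcp_rot','finger_gap','ft_force']})
C=cam('wrist',s);iw=snapshot('wrist');save('w7',iw)
print('handle px',proj(C,h),[(np.round(d['at'],1).tolist(),round(d['confidence'],2)) for d in place_of('wrist','handle')])
q=plan(h+14*z,Rt,3.4,n=2)
cv2.imwrite('pics/w7c.png',cv2.resize(iw[100:400,120:520,::-1],(800,600)))
E
```

```text
{'time': 20.0, 'joint_pos': [-43.1, -25.8, 131.6, 17.4, 48.3, -35.1], 'tool_pos': [482.3, -260.7, 98.9], 'tcp_rot': [-179.9, -29.9, -16.6], 'finger_gap': 34.0, 'ft_force': [0.3, 0.1, -0.2]}
handle px [259.90004301 320.6187981 ] [([261.3, 321.0], 0.59)]
CALL -0.0001 0.0001 0.0001 -0 0 0.46 3.4; -0.0003 0.0002 0.0002 -0.01 0 0.92 3.4; -0.0004 0.0003 0.0003 -0.01 0.01 1.37 3.4; -0.0006 0.0004 0.0004 -0.01 0.01 1.83 3.4; -0.0007 0.0005 0.0004 -0.02 0.01 2.29 3.4
CALL -0.0001 0.0001 0.0001 -0 0 0.46 3.4; -0.0003 0.0002 0.0002 -0.01 0 0.92 3.4; -0.0004 0.0003 0.0003 -0.01 0.01 1.37 3.4; -0.0006 0.0004 0.0004 -0.02 0.01 1.83 3.4; -0.0007 0.0005 0.0004 -0.02 0.01 2.29 3.4
```

View pics/w7c.png

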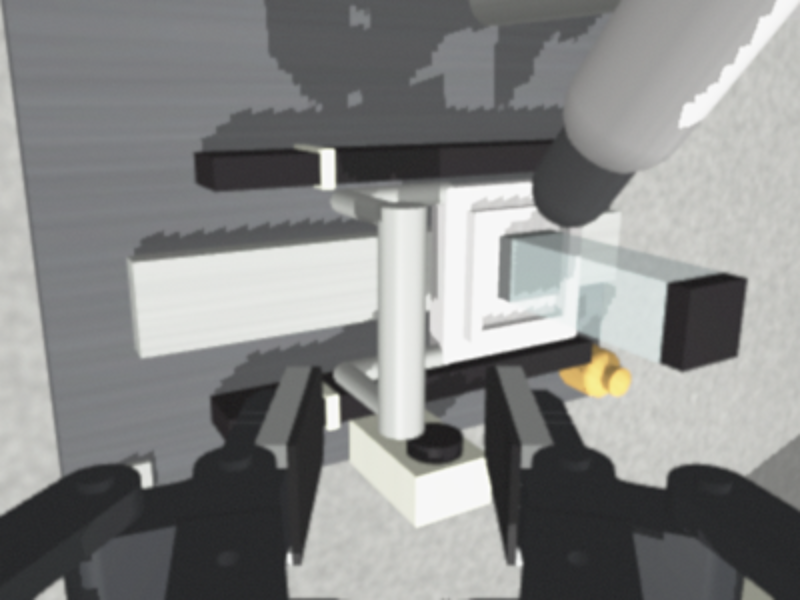

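The bar is centred between the fingers (crop col 402) and the cell is standing in the nest. I advance and close on the bar.

Request:
apply_moves(targets="0 0 0 0 0 0.8 3.4; 0 0 0 0 0 1.6 3.4; 0 0 0 0 0 2.4 3.4; 0 0 0 0 0 3.2 3.4; 0 0 0 0 0 3.8 3.4")

```text
time: 20.65
tool_pos: [500.1, -266.3, 66.1]
tcp_rot: [-180.0, -30.0, -16.7]
ft_force: [0.3, 0.1, 0.1]
finger_gap: 33.9
```

Request:
apply_moves(targets="0 0 0 0 0 0.4 3.4; 0 0 0 0 0 0.8 3.4; 0 0 0 0 0 0.8 3; 0 0 0 0 0 0.8 2.4; 0 0 0 0 0 0.8 1.9", force=25)

```text
time: 21.15
tool_pos: [504.1, -267.8, 60.8]
tcp_rot: [-180.0, -30.0, -16.7]
ft_force: [-0.3, 0.0, -0.2]
finger_gap: 18.9
```

Request:
apply_moves(targets="0 0 0 0 0 0 1.6; 0 0 0 0 0 0 1.4; 0 0 0 0 0 0 1.2; 0 0 0 0 0 0 1.2; 0 0 0 0 0 0 1.2")

```text
time: 21.65
tool_pos: [504.0, -267.6, 60.4]
tcp_rot: [-180.0, -30.0, -16.7]
ft_force: [-0.5, -0.6, -0.4]
finger_gap: 12.3
```

```bash
python3 - <<'E'
from h import *
s=sense();Y=-16.7;h=np.array([497,-265.4,72])
print({k:np.round(s[k],2).tolist() for k in ['time','joint_pos','tool_pos','tcp_rot','finger_gap','ft_force']})
Q=R.from_euler('xyz',s['tcp_rot'],degrees=True);Rz=R.from_euler('z',-Y,degrees=True)
print('handle in tool',Q.inv().apply(h-s['tool_pos']),'force stage',Rz.apply(s['ft_force']),'pull dir tool',Q.inv().apply(Rz.inv().apply([-1,0,0])))
np.save('grip.npy',np.r_[s['tool_pos'],s['tcp_rot']])
E
```

```text
{'time': 21.65, 'joint_pos': [-41.58, -17.57, 130.1, 18.63, 41.34, -36.11], 'tool_pos': [503.96, -267.64, 60.4], 'tcp_rot': [-179.98, -30.02, -16.66], 'finger_gap': 12.34, 'ft_force': [-0.49, -0.57, -0.39]}
handle in tool [ -0.51990127  -0.15269942 -13.70021371] force stage [-0.3074543  -0.69000794 -0.39427446] pull dir tool [-8.65821931e-01 -7.70594627e-04 -5.00351667e-01]
```

Request:
apply_moves(targets="0 0 0 0 0 0 1; 0 0 0 0 0 0 0.8; 0 0 0 0 0 0 0.8; 0 0 0 0 0 0 0.8; 0 0 0 0 0 0 0.8")

```text
time: 22.15
tool_pos: [503.9, -267.6, 60.3]
tcp_rot: [-180.0, -30.0, -16.7]
ft_force: [-0.0, 0.7, -0.3]
finger_gap: 7.8
```

The gap went to 7.8 mm, below the bar's 14 mm, so the fingers missed the bar. I open and look.

```bash
python3 - <<'E'
from h import *
s=sense();C=cam('wrist',s);iw=snapshot('wrist');im=snapshot('side')
h=np.array([497,-265.4,72]);print('handle px',proj(C,h),'tcp',proj(C,s['tool_pos']),'side',proj(cam('side'),h),proj(cam('side'),s['tool_pos']))
b=cv2.resize(iw[100:400,160:480],(400,375));a=cv2.resize(im[130:220,330:426],(400,375),interpolation=cv2.INTER_CUBIC)
cv2.imwrite('pics/w8.png',np.hstack([a,b])[:,:,::-1])
E
```

```text
handle px [289.02646244 319.36765904] tcp [278.57508017 320.46554076] side [181.84211224 379.81448362] [184.38177116 377.30930564]
```

View pics/w8.png

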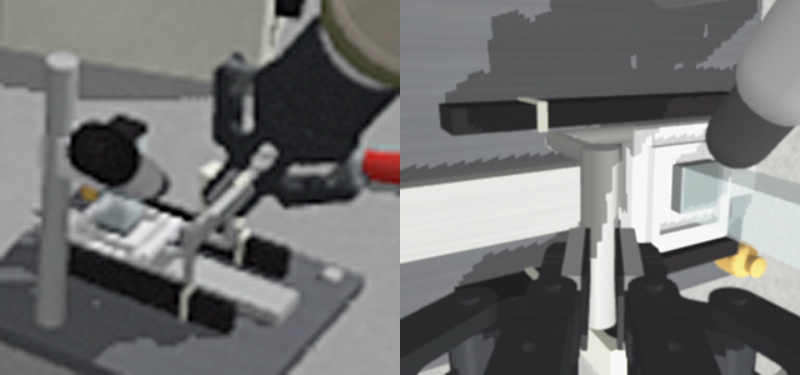

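Request:
apply_moves(targets="0 0 0 0 0 0 1.6; 0 0 0 0 0 0 2.6; 0 0 0 0 0 0 3; 0 0 0 0 0 0.3 3; 0 0 0 0 0 0.5 3")

```text
time: 22.75
tool_pos: [506.4, -268.4, 55.9]
tcp_rot: [-180.0, -30.0, -16.7]
ft_force: [-0.1, 0.2, -0.4]
finger_gap: 29.8
```

Request:
apply_moves(targets="0 0 0 0 0 0 2.4; 0 0 0 0 0 0 1.9; 0 0 0 0 0 0 1.5; 0 0 0 0 0 0 1.2; 0 0 0 0 0 0 1.2")

```text
time: 23.25
tool_pos: [506.4, -268.4, 56.1]
tcp_rot: [-180.0, -30.0, -16.7]
ft_force: [0.3, 0.3, -0.7]
finger_gap: 12.1
```

Request:
apply_moves(targets="0 0 0 0 0 0 1; 0 0 0 0 0 0 0.8; 0 0 0 0 0 0 0.8; 0 0 0 0 0 0 0.8; 0 0 0 0 0 0 0.8")

```text
time: 23.75
tool_pos: [506.4, -268.3, 56.1]
tcp_rot: [-180.0, -30.0, -16.7]
ft_force: [-0.6, -0.7, 0.2]
finger_gap: 8.0
```

Still no contact. I measure the bar's depth numerically from its apparent width and from the saved wrist views.

```bash
python3 - <<'E'
from h import *
import pickle
s=sense();iw=snapshot('wrist');save('w9',iw)
print(s['time'],np.round(s['tool_pos'],1))
g=lambda f:cv2.cvtColor(cv2.imread(f'pics/{f}.png'),cv2.COLOR_BGR2GRAY).astype(int)
for f,rows,c in [('w9',(230,250,270,290,310),(285,360)),('w7',(220,240,260,280,300),(300,345)),('w6',(210,225,240,255),(205,245))]:
    G=g(f)
    for r in rows: print(f,r,c[0],G[r,c[0]:c[1]].tolist())
E
```

```text
23.75 [ 506.4 -268.3   56.1]
w9 230 285 [92, 93, 92, 93, 93, 93, 93, 94, 93, 94, 93, 94, 96, 97, 99, 103, 108, 108, 109, 113, 120, 124, 126, 128, 130, 131, 131, 132, 133, 135, 138, 141, 144, 147, 148, 150, 151, 152, 155, 158, 159, 162, 164, 164, 162, 163, 160, 156, 154, 150, 142, 126, 134, 147, 151, 153, 182, 221, 226, 225, 217, 191, 199, 217, 231, 241, 247, 248, 248, 247, 247, 247, 247, 246, 236]
w9 250 285 [231, 231, 231, 231, 230, 230, 230, 230, 230, 230, 230, 230, 230, 231, 231, 232, 233, 229, 186, 130, 117, 124, 127, 129, 129, 131, 131, 131, 132, 136, 138, 142, 144, 147, 149, 150, 153, 153, 155, 156, 160, 162, 165, 164, 180, 219, 221, 213, 199, 181, 162, 163, 160, 153, 150, 152, 173, 221, 227, 226, 229, 241, 247, 247, 247, 247, 247, 247, 247, 247, 247, 247, 247, 238, 229]
w9 270 285 [228, 229, 229, 229, 229, 230, 230, 230, 231, 231, 232, 231, 232, 232, 232, 232, 233, 231, 208, 143, 116, 122, 127, 129, 130, 131, 132, 131, 133, 136, 139, 141, 144, 146, 148, 174, 226, 234, 237, 236, 235, 234, 233, 231, 228, 220, 177, 156, 148, 158, 204, 224, 179, 157, 169, 158, 174, 220, 227, 227, 
[... 2101 characters left out ...]
168, 154, 140, 130, 123, 127, 165, 211, 218, 216, 217, 216, 217, 217, 217, 216, 217]
w6 225 205 [218, 218, 218, 218, 218, 218, 218, 219, 218, 217, 205, 196, 203, 211, 217, 221, 222, 218, 214, 208, 202, 196, 188, 180, 168, 153, 139, 129, 123, 133, 185, 215, 218, 217, 217, 217, 217, 218, 217, 217]
w6 240 205 [157, 158, 158, 158, 157, 158, 160, 157, 161, 168, 174, 178, 191, 202, 211, 216, 223, 224, 219, 214, 209, 202, 196, 190, 178, 167, 152, 136, 128, 121, 128, 162, 172, 172, 172, 172, 172, 172, 172, 172]
w6 255 205 [79, 78, 79, 79, 78, 80, 77, 78, 78, 79, 77, 81, 122, 182, 203, 211, 217, 224, 226, 220, 214, 206, 202, 196, 187, 179, 166, 150, 136, 127, 120, 108, 91, 90, 93, 94, 97, 99, 99, 99]
```

Request:
apply_moves(targets="0 0 0 0 0 0 0.6; 0 0 0 0 0 0 0.3; 0 0 0 0 0 0 0; 0 0 0 0 0 0 0; 0 0 0 0 0 0 0", force=20)

```text
time: 24.3
tool_pos: [506.3, -268.3, 56.0]
tcp_rot: [-180.0, -30.0, -16.7]
ft_force: [0.7, 0.2, -0.8]
finger_gap: -0.2
```

Request:
apply_moves(targets="0 0 0 -0.1 0 -0.06 0; 0 0 0 -0.2 0 -0.12 0; 0 0 0 -0.35 0 -0.2 0; 0 0 0 -0.45 0 -0.25 0; 0 0 0 -0.45 0 -0.25 0")

```text
time: 24.8
tool_pos: [501.2, -266.8, 55.9]
tcp_rot: [-180.0, -30.0, -16.7]
ft_force: [-0.8, 0.3, -0.4]
finger_gap: -0.2
```

```bash
python3 - <<'E'
from h import *
s=sense();Y=-16.7;Rz=R.from_euler('z',-Y,degrees=True)
print(s['finger_gap'],'force stage',Rz.apply(s['ft_force']),s['wrist_torque'])
im=snapshot('side');save('s10',im);b=snapshot('wrist');save('w10',b)
G=cv2.cvtColor(b,cv2.COLOR_RGB2GRAY).astype(int)
for r in(230,250,270,290,310):print(r,G[r,285:360].tolist())
E
```

```text
-0.17135992870860614 force stage [-0.85187787  0.00630333 -0.41734007] [0.03181566 0.26167866 0.01254315]
230 [94, 92, 93, 92, 92, 93, 93, 93, 92, 92, 93, 94, 94, 95, 94, 96, 96, 97, 98, 99, 102, 103, 103, 104, 104, 106, 108, 106, 105, 108, 112, 119, 125, 127, 127, 128, 131, 131, 131, 132, 135, 139, 141, 144, 147, 149, 151, 151, 153, 155, 157, 158, 162, 164, 163, 163, 162, 157, 156, 152, 147, 146, 148, 171, 218, 226, 224, 225, 227, 240, 247, 247, 247, 247, 247]
250 [230, 230, 230, 230, 230, 229, 230, 229, 229, 229, 230, 230, 231, 231, 230, 230, 231, 231, 231, 231, 231, 232, 232, 232, 232, 231, 232, 232, 227, 169, 119, 119, 123, 126, 128, 129, 131, 130, 131, 132, 135, 139, 141, 145, 148, 148, 149, 153, 154, 154, 158, 159, 163, 165, 165, 163, 160, 156, 153, 148, 146, 151, 151, 171, 221, 227, 226, 226, 234, 246, 247, 247, 247, 247, 247]
270 [228, 228, 228, 228, 228, 229, 230, 229, 231, 231, 231, 231, 231, 231, 231, 231, 231, 231, 231, 231, 231, 231, 232, 232, 232, 233, 232, 234, 229, 171, 120, 117, 124, 127, 127, 130, 130, 132, 131, 134, 137, 139, 141, 144, 147, 147, 151, 153, 153, 155, 156, 161, 163, 164, 164, 162, 159, 155, 151, 151, 159, 173, 204, 202, 221, 227, 226, 228, 241, 247, 247, 247, 247, 247, 247]
290 [129, 131, 131, 129, 125, 120, 103, 92, 88, 91, 90, 91, 91, 91, 88, 89, 90, 91, 91, 97, 112, 116, 117, 114, 115, 114, 115, 114, 115, 115, 114, 112, 95, 57, 37, 39, 37, 36, 37, 38, 55, 94, 112, 115, 114, 115, 116, 115, 115, 113, 115, 115, 115, 124, 149, 160, 158, 154, 150, 169, 213, 226, 227, 227, 226, 226, 226, 237, 247, 247, 247, 247, 247, 247, 247]
310 [55, 48, 48, 49, 49, 51, 51, 48, 50, 48, 51, 50, 50, 52, 51, 49, 58, 89, 111, 115, 115, 115, 115, 114, 115, 116, 115, 115, 115, 115, 114, 109, 74, 43, 36, 38, 39, 36, 36, 37, 42, 71, 108, 116, 116, 114, 116, 115, 116, 116, 115, 115, 115, 115, 116, 113, 87, 60, 50, 52, 50, 52, 51, 52, 51, 51, 50, 50, 51, 50, 49, 49, 50, 46, 38]
```

The fingers shut fully without touching the bar, and the images show why. In both s4 and w10 the finger ends appear about 28–30 mm behind the reported TCP. They were just above the bar, and earlier they held the cell by its stopper end. I return 5 mm, open, and go about 22 mm deeper.

Request:
apply_moves(targets="0 0 0 0.1 0 0.06 1; 0 0 0 0.2 0 0.12 2; 0 0 0 0.35 0 0.2 3; 0 0 0 0.5 0 0.25 3.6; 0 0 0 0.5 0 0.25 3.6")

```text
time: 25.4
tool_pos: [507.0, -268.5, 56.4]
tcp_rot: [-180.0, -30.0, -16.7]
ft_force: [0.1, 0.2, 0.5]
finger_gap: 36.0
```

Request:
apply_moves(targets="0 0 0 0 0 0.4 3.6; 0 0 0 0 0 0.8 3.6; 0 0 0 0 0 1.2 3.6; 0 0 0 0 0 1.6 3.6; 0 0 0 0 0 2 3.6")

```text
time: 25.9
tool_pos: [516.4, -271.3, 38.4]
tcp_rot: [-180.0, -30.0, -16.7]
ft_force: [0.7, -0.1, 0.2]
finger_gap: 36.2
```

Request:
apply_moves(targets="0 0 0 0 0 0.2 3.4; 0 0 0 0 0 0.2 2.8; 0 0 0 0 0 0.2 2.2; 0 0 0 0 0 0.2 1.7; 0 0 0 0 0 0.2 1.2", force=30)

```text
time: 26.4
tool_pos: [516.1, -271.2, 36.5]
tcp_rot: [-180.0, -29.9, -16.6]
ft_force: [-14.1, 3.8, 7.4]
finger_gap: 13.0
```

Request:
apply_moves(targets="0 0 0 0 0 0 1.2; 0 0 0 0 0 0 1.2; 0 0 0 0 0 0 1.2; 0 0 0 0 0 0 1.2; 0 0 0 0 0 0 1.2")

```text
time: 26.9
tool_pos: [516.0, -271.2, 36.5]
tcp_rot: [-180.0, -29.9, -16.6]
ft_force: [-13.1, 2.1, 7.4]
finger_gap: 13.0
```

Gripped: gap 13 mm, with light preload against the home stop. I pull gently at 15 mm/s.

Request:
apply_moves(targets="0 0 0 -0.05 0 -0.03 1.2; 0 0 0 -0.15 0 -0.085 1.2; 0 0 0 -0.26 0 -0.15 1.2; 0 0 0 -0.39 0 -0.225 1.2; 0 0 0 -0.52 0 -0.3 1.2")

```text
time: 27.4
tool_pos: [511.1, -269.7, 36.7]
tcp_rot: [-180.0, -30.0, -16.7]
ft_force: [1.6, -3.5, -8.7]
finger_gap: 12.6
```

Request:
apply_moves(targets="0 0 0 -0.13 0 -0.075 1.2; 0 0 0 -0.26 0 -0.15 1.2; 0 0 0 -0.39 0 -0.225 1.2; 0 0 0 -0.52 0 -0.3 1.2; 0 0 0 -0.65 0 -0.375 1.2")

```text
time: 27.9
tool_pos: [503.9, -267.4, 36.7]
tcp_rot: [-180.0, -30.0, -16.7]
ft_force: [2.5, -4.3, -12.2]
finger_gap: 12.6
```

Request:
apply_moves(targets="0 0 0 -0.13 0 -0.075 1.2; 0 0 0 -0.26 0 -0.15 1.2; 0 0 0 -0.39 0 -0.225 1.2; 0 0 0 -0.52 0 -0.3 1.2; 0 0 0 -0.65 0 -0.375 1.2")

```text
time: 28.4
tool_pos: [496.7, -265.2, 36.7]
tcp_rot: [-180.0, -30.0, -16.7]
ft_force: [3.4, -3.2, -15.4]
finger_gap: 13.1
```

```bash
python3 - <<'E'
from h import *
s=sense();Y=-16.7;Rz=R.from_euler('z',-Y,degrees=True)
print(s['time'],s['finger_gap'],'travel stage',Rz.apply(s['tool_pos']-np.array([516.0,-271.2,36.5])),'force stage',Rz.apply(s['ft_force']),s['joint_pos'])
E
```

```text
28.4 13.108865345408619 travel stage [-20.16716265   0.18166637   0.2341475 ] force stage [  4.1321058   -2.08689573 -15.4209945 ] [-42.04190253 -16.23702061 131.87087562  20.12830522  38.60876374
 -38.32028258]
```

Request:
apply_moves(targets="0 0 0 -0.14 0 -0.065 1.2; 0 0 0 -0.28 0 -0.13 1.2; 0 0 0 -0.41 0 -0.19 1.2; 0 0 0 -0.545 0 -0.257 1.2; 0 0 0 -0.68 0 -0.32 1.2")

```text
time: 28.9
tool_pos: [490.1, -263.2, 36.7]
tcp_rot: [-180.0, -30.0, -16.7]
ft_force: [3.9, -1.3, -13.8]
finger_gap: 12.6
```

Request:
apply_moves(targets="0 0 0 -0.13 0 -0.07 1.2; 0 0 0 -0.265 0 -0.14 1.2; 0 0 0 -0.4 0 -0.21 1.2; 0 0 0 -0.53 0 -0.28 1.2; 0 0 0 -0.66 0 -0.35 1.2")

```text
time: 29.4
tool_pos: [483.1, -261.2, 36.7]
tcp_rot: [-180.0, -30.1, -16.7]
ft_force: [5.4, 1.1, -12.1]
finger_gap: 12.5
```

Request:
apply_moves(targets="0 0 0 -0.13 0 -0.07 1.2; 0 0 0 -0.265 0 -0.14 1.2; 0 0 0 -0.4 0 -0.21 1.2; 0 0 0 -0.5 0 -0.265 1.2; 0 0 0 -0.6 0 -0.32 1.2")

```text
time: 29.9
tool_pos: [476.8, -259.2, 36.7]
tcp_rot: [-180.0, -30.1, -16.7]
ft_force: [6.9, 1.5, -11.0]
finger_gap: 12.8
```

```bash
python3 - <<'E'
from h import *
s=sense();Y=-16.7;Rz=R.from_euler('z',-Y,degrees=True)
print(s['time'],s['finger_gap'],'travel stage',Rz.apply(s['tool_pos']-np.array([516.0,-271.2,36.5])),'force stage',Rz.apply(s['ft_force']))
iw=snapshot('wrist');im=snapshot('top');save('w11',iw);save('t11',im)
S=at([564,-285.5,0],Y,[-45,0,0])
P={'line+41':[-32,41,37],'line-41':[-32,-41,37],'edge+30':[-32,28,34],'edge-30':[-32,-28,34]}
for n,c in(('wrist',cam('wrist',s)),('top',cam('top'))): print(n,{k:proj(c,at(S,Y,v)).round(1).tolist() for k,v in P.items()})
a=cv2.resize(iw[130:330,200:470],(540,400));b=cv2.resize(im[215:275,410:470],(260,260),interpolation=cv2.INTER_CUBIC)
o=np.zeros((400,800,3),np.uint8);o[:,:540]=a;o[:260,540:]=b;cv2.imwrite('pics/p11.png',o[:,:,::-1])
E
```

```text
29.9 12.785885349686074 travel stage [-40.94943279   0.20281709   0.21794943] force stage [  6.18211728   3.47090671 -10.95037658]
wrist {'line+41': [195.3, 345.7], 'line-41': [344.5, 342.8], 'edge+30': [220.2, 341.9], 'edge-30': [320.7, 340.2]}
top {'line+41': [258.5, 417.5], 'line-41': [267.3, 449.0], 'edge+30': [260.0, 422.2], 'edge-30': [266.1, 443.6]}
```

View pics/p11.png

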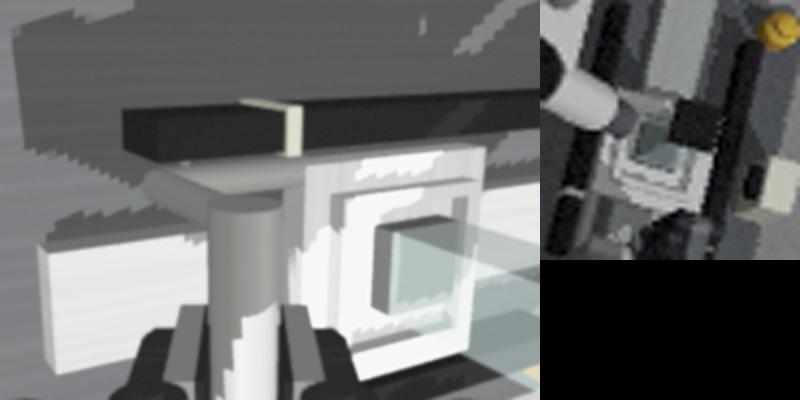

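The cell is standing. At 41 mm travel the carriage's front edge (crop col 303) is about 3–4 mm short of the white line's centre (col 294), which fits 45 mm. I finish the pull and hold.

Request:
apply_moves(targets="0 0 0 -0.08 0 -0.045 1.2; 0 0 0 -0.16 0 -0.09 1.2; 0 0 0 -0.24 0 -0.135 1.2; 0 0 0 -0.31 0 -0.175 1.2; 0 0 0 -0.35 0 -0.2 1.2")

```text
time: 30.5
tool_pos: [473.0, -258.1, 36.7]
tcp_rot: [-180.0, -30.1, -16.7]
ft_force: [6.3, 2.2, -11.5]
finger_gap: 13.0
```

```bash
python3 - <<'E'
from h import *
s=sense();Y=-16.7;Rz=R.from_euler('z',-Y,degrees=True)
print(s['time'],'travel stage',Rz.apply(s['tool_pos']-np.array([516.0,-271.2,36.5])),'force stage',Rz.apply(s['ft_force']))
iw=snapshot('wrist');save('w12',iw)
G=cv2.cvtColor(iw,cv2.COLOR_RGB2GRAY).astype(int)
for r in (188,195,202,208,214,218):print(r,335,G[r,335:372].tolist())
G=cv2.cvtColor(cv2.imread('pics/w11.png'),cv2.COLOR_BGR2GRAY).astype(int)
for r in (195,214,218):print('w11',r,335,G[r,335:372].tolist())
Sg=at([564,-285.5,0],Y,[-45,0,0]);c=cam('wrist',s)
print([proj(c,at(Sg,Y,v)).round(1).tolist() for v in ([-32,36,37],[-32,36,30],[-32,30,37],[-32,30,34])])
E
```

```text
30.5 travel stage [-44.93593716   0.22868675   0.24061575] force stage [  5.37744533   3.93072227 -11.54961653]
188 335 [42, 43, 42, 42, 44, 42, 43, 43, 41, 44, 42, 41, 41, 45, 94, 166, 212, 221, 220, 220, 221, 218, 182, 101, 47, 41, 44, 44, 43, 41, 42, 42, 44, 40, 42, 43, 42]
195 335 [42, 41, 44, 43, 44, 41, 42, 40, 43, 41, 41, 43, 42, 53, 105, 174, 218, 221, 221, 221, 222, 217, 163, 86, 41, 42, 44, 43, 42, 40, 41, 43, 43, 40, 41, 44, 43]
202 335 [41, 42, 43, 44, 42, 45, 41, 41, 44, 41, 44, 41, 40, 61, 120, 183, 219, 222, 221, 222, 223, 216, 142, 66, 40, 44, 44, 44, 41, 41, 42, 44, 45, 44, 46, 49, 49]
208 335 [97, 99, 100, 98, 98, 102, 103, 103, 106, 106, 108, 111, 114, 116, 124, 132, 137, 135, 130, 124, 119, 122, 120, 120, 122, 126, 129, 134, 136, 135, 138, 138, 140, 141, 140, 143, 143]
214 335 [152, 152, 153, 153, 155, 153, 154, 154, 155, 155, 156, 157, 157, 156, 159, 158, 157, 172, 207, 216, 216, 217, 218, 218, 218, 218, 217, 216, 214, 215, 216, 217, 217, 216, 213, 212, 214]
218 335 [165, 166, 167, 166, 166, 166, 166, 165, 165, 165, 165, 165, 165, 164, 165, 163, 164, 182, 208, 214, 215, 215, 217, 218, 218, 218, 217, 215, 214, 214, 216, 216, 217, 214, 212, 212, 213]
w11 195 335 [40, 43, 43, 42, 42, 41, 50, 101, 171, 214, 220, 220, 220, 221, 218, 183, 102, 45, 42, 40, 41, 42, 43, 41, 42, 41, 41, 43, 43, 42, 40, 42, 43, 40, 41, 41, 42]
w11 214 335 [151, 151, 151, 151, 152, 152, 154, 154, 155, 156, 155, 156, 156, 157, 157, 158, 156, 171, 203, 214, 215, 216, 217, 218, 218, 218, 217, 216, 214, 215, 215, 215, 216, 214, 211, 212, 212]
w11 218 335 [165, 165, 165, 166, 166, 166, 166, 164, 164, 164, 163, 164, 163, 165, 163, 163, 163, 180, 206, 214, 214, 215, 216, 217, 217, 217, 217, 215, 213, 214, 216, 216, 216, 214, 210, 211, 213]
[[204.8, 352.1], [202.8, 344.3], [216.6, 351.8], [215.6, 348.5]]
```

The front edge (col 352.6) lies within the line's band (349.5–357.3, centre about 353.4), which makes it aligned within 0.5 mm. Holding for over 2 s.

Request:
apply_moves(targets="0 0 0 0 0 0 1.2; 0 0 0 0 0 0 1.2; 0 0 0 0 0 0 1.2; 0 0 0 0 0 0 1.2; 0 0 0 0 0 0 1.2")

```text
time: 31.05
tool_pos: [473.0, -258.1, 36.7]
tcp_rot: [-180.0, -30.1, -16.7]
ft_force: [6.3, 1.9, -12.6]
finger_gap: 12.4
```

Request:
apply_moves(targets="0 0 0 0 0 0 1.2; 0 0 0 0 0 0 1.2; 0 0 0 0 0 0 1.2; 0 0 0 0 0 0 1.2; 0 0 0 0 0 0 1.2")

```text
time: 31.55
tool_pos: [473.0, -258.1, 36.7]
tcp_rot: [-180.0, -30.1, -16.7]
ft_force: [5.0, 2.5, -12.2]
finger_gap: 12.5
```

Request:
apply_moves(targets="0 0 0 0 0 0 1.2; 0 0 0 0 0 0 1.2; 0 0 0 0 0 0 1.2; 0 0 0 0 0 0 1.2; 0 0 0 0 0 0 1.2")

```text
time: 32.05
tool_pos: [473.0, -258.1, 36.7]
tcp_rot: [-180.0, -30.1, -16.7]
ft_force: [6.8, 1.7, -11.2]
finger_gap: 13.1
```

Request:
apply_moves(targets="0 0 0 0 0 0 1.2; 0 0 0 0 0 0 1.2; 0 0 0 0 0 0 1.2; 0 0 0 0 0 0 1.2; 0 0 0 0 0 0 1.2")

```text
time: 32.55
tool_pos: [473.0, -258.1, 36.7]
tcp_rot: [-180.0, -30.1, -16.7]
ft_force: [6.0, 1.7, -11.8]
finger_gap: 13.0
```

Request:
apply_moves(targets="0 0 0 0 0 0 1.2; 0 0 0 0 0 0 1.2; 0 0 0 0 0 0 1.2; 0 0 0 0 0 0 1.2; 0 0 0 0 0 0 1.2")

```text
time: 33.05
tool_pos: [473.0, -258.1, 36.7]
tcp_rot: [-180.0, -30.1, -16.7]
ft_force: [5.1, 1.4, -11.7]
finger_gap: 12.8
```

Request:
apply_moves(targets="0 0 0 0.05 0 0.03 1.2; 0 0 0 0.15 0 0.09 1.2; 0 0 0 0.26 0 0.15 1.2; 0 0 0 0.36 0 0.21 1.2; 0 0 0 0.47 0 0.27 1.2")

```text
time: 33.55
tool_pos: [478.2, -259.7, 36.7]
tcp_rot: [-180.0, -30.1, -16.7]
ft_force: [6.7, 1.4, -12.3]
finger_gap: 12.5
```

Request:
apply_moves(targets="0 0 0 0.104 0 0.06 1.2; 0 0 0 0.208 0 0.12 1.2; 0 0 0 0.312 0 0.18 1.2; 0 0 0 0.416 0 0.24 1.2; 0 0 0 0.52 0 0.3 1.2")

```text
time: 34.05
tool_pos: [484.0, -261.4, 36.7]
tcp_rot: [-180.0, -30.1, -16.7]
ft_force: [4.7, 2.0, -11.8]
finger_gap: 13.0
```

Request:
apply_moves(targets="0 0 0 0.104 0 0.06 1.2; 0 0 0 0.208 0 0.12 1.2; 0 0 0 0.312 0 0.18 1.2; 0 0 0 0.416 0 0.24 1.2; 0 0 0 0.52 0 0.3 1.2")

```text
time: 34.55
tool_pos: [489.7, -263.2, 36.7]
tcp_rot: [-180.0, -30.1, -16.7]
ft_force: [4.4, 0.9, -10.5]
finger_gap: 12.6
```

Request:
apply_moves(targets="0 0 0 0.104 0 0.06 1.2; 0 0 0 0.208 0 0.12 1.2; 0 0 0 0.312 0 0.18 1.2; 0 0 0 0.416 0 0.24 1.2; 0 0 0 0.52 0 0.3 1.2")

```text
time: 35.05
tool_pos: [495.5, -265.0, 36.7]
tcp_rot: [-180.0, -30.1, -16.7]
ft_force: [5.3, 2.3, -9.0]
finger_gap: 12.9
```

Request:
apply_moves(targets="0 0 0 0.104 0 0.06 1.2; 0 0 0 0.208 0 0.12 1.2; 0 0 0 0.312 0 0.18 1.2; 0 0 0 0.416 0 0.24 1.2; 0 0 0 0.52 0 0.3 1.2")

```text
time: 35.55
tool_pos: [501.2, -266.8, 36.7]
tcp_rot: [-180.0, -30.1, -16.7]
ft_force: [3.7, 2.7, -8.5]
finger_gap: 12.4
```

Request:
apply_moves(targets="0 0 0 0.104 0 0.06 1.2; 0 0 0 0.208 0 0.12 1.2; 0 0 0 0.312 0 0.18 1.2; 0 0 0 0.416 0 0.24 1.2; 0 0 0 0.52 0 0.3 1.2")

```text
time: 36.05
tool_pos: [506.9, -268.5, 36.7]
tcp_rot: [-180.0, -30.1, -16.7]
ft_force: [3.2, 3.1, -6.9]
finger_gap: 12.8
```

Request:
apply_moves(targets="0 0 0 0.104 0 0.06 1.2; 0 0 0 0.208 0 0.12 1.2; 0 0 0 0.312 0 0.18 1.2; 0 0 0 0.416 0 0.24 1.2; 0 0 0 0.52 0 0.3 1.2")

```text
time: 36.55
tool_pos: [512.7, -270.3, 36.6]
tcp_rot: [-180.0, -30.1, -16.7]
ft_force: [3.4, 3.9, -5.2]
finger_gap: 12.7
```

```bash
python3 - <<'E'
from h import *
s=sense();Y=-16.7;Rz=R.from_euler('z',-Y,degrees=True)
print(s['time'],'travel stage',Rz.apply(s['tool_pos']-np.array([516.0,-271.2,36.5])),'force stage',Rz.apply(s['ft_force']))
E
```

```text
36.55 travel stage [-3.46440084 -0.10287634  0.13722082] force stage [ 2.11663697  4.73114879 -5.2053464 ]
```

Last 3.5 mm, slowly, until the home stop is felt.

Request:
apply_moves(targets="0 0 0 0.05 0 0.03 1.2; 0 0 0 0.1 0 0.06 1.2; 0 0 0 0.15 0 0.09 1.2; 0 0 0 0.2 0 0.115 1.2; 0 0 0 0.24 0 0.14 1.2")

```text
time: 37.05
tool_pos: [515.3, -271.1, 36.6]
tcp_rot: [-180.0, -30.1, -16.7]
ft_force: [1.8, 4.0, -3.3]
finger_gap: 12.8
```

Request:
apply_moves(targets="0 0 0 0.02 0 0.012 1.2; 0 0 0 0.04 0 0.023 1.2; 0 0 0 0.06 0 0.035 1.2; 0 0 0 0.07 0 0.04 1.2; 0 0 0 0.07 0 0.04 1.2")

```text
time: 37.55
tool_pos: [515.9, -271.3, 36.6]
tcp_rot: [-180.0, -30.1, -16.7]
ft_force: [0.1, 5.7, -0.7]
finger_gap: 12.7
```

```bash
python3 - <<'E'
from h import *
s=sense();Y=-16.7;Rz=R.from_euler('z',-Y,degrees=True)
print(s['time'],'travel stage',Rz.apply(s['tool_pos']-np.array([516.0,-271.2,36.5])),'force stage',Rz.apply(s['ft_force']))
E
```

```text
37.55 travel stage [-0.10334505 -0.10299527  0.08033933] force stage [-1.48972876  5.46432638 -0.74990041]
```

Request:
apply_moves(targets="0 0 0 0.02 0 0.01 1.2; 0 0 0 0.03 0 0.02 1.2; 0 0 0 0.03 0 0.02 1.2; 0 0 0 0.03 0 0.02 1.2; 0 0 0 0.03 0 0.02 1.2")

```text
time: 38.05
tool_pos: [516.0, -271.3, 36.6]
tcp_rot: [-180.0, -30.0, -16.6]
ft_force: [-6.0, 7.0, 2.5]
finger_gap: 12.8
```

Request:
apply_moves(targets="0 0 0 0 0 0 1.4; 0 0 0 0 0 0 1.7; 0 0 0 0 0 0 2.2; 0 0 0 0 0 0 2.8; 0 0 0 0 0 0 3.4")

```text
time: 38.55
tool_pos: [516.3, -271.8, 36.6]
tcp_rot: [180.0, -30.1, -16.7]
ft_force: [-1.0, 0.6, 0.6]
finger_gap: 34.2
```

Request:
apply_moves(targets="0 0 0 0 0 -0.4 3.4; 0 0 0 0 0 -1 3.4; 0 0 0 0 0 -1.8 3.4; 0 0 0 0 0 -2.8 3.4; 0 0 0 0 0 -4 3.4")

```text
time: 39.05
tool_pos: [496.4, -265.3, 71.3]
tcp_rot: [-180.0, -30.0, -16.7]
ft_force: [0.1, 0.5, -0.4]
finger_gap: 34.2
```

Request:
apply_moves(targets="0 0 0 0 0 -1.2 3.4; 0 0 0 0 0 -2.4 3.4; 0 0 0 0 0 -3.6 3.4; 0 0 0 0 0 -4.8 3.4; 0 0 0 0 0 -6 3.4")

```text
time: 39.55
tool_pos: [467.6, -256.9, 123.8]
tcp_rot: [180.0, -30.1, -16.6]
ft_force: [0.5, -0.6, -1.0]
finger_gap: 34.3
```

```bash
python3 - <<'E'
from h import *
s=sense();Y=-16.7;C=cam('wrist',s)
print({k:np.round(s[k],1).tolist() for k in ['time','joint_pos','tool_pos','ft_force','finger_gap']})
iw=snapshot('wrist');save('w13',iw);im=snapshot('top');save('t13',im);
N=np.array([564,-285.5,37]);h=np.array([497,-265.4,72]);a=at([564.5,-285,0],Y,[0,0,0])
print('pred handle',proj(C,h),'nest',proj(C,N),'stopper top',proj(C,[564.5,-285,122]))
for q in('handle','nest','cell'):print(q,[(np.round(d['at'],1).tolist(),round(d['confidence'],2)) for d in place_of('wrist',q)])
print('rec',[(np.round(d['at'],1).tolist(),round(d['confidence'],2)) for d in recognise('wrist','cell')])
cv2.imwrite('pics/w13c.png',cv2.resize(iw[100:400,120:520,::-1],(800,600)))
E
```

```text
{'time': 39.6, 'joint_pos': [-44.3, -31.1, 132.5, 17.0, 52.7, -34.8], 'tool_pos': [467.6, -256.9, 123.8], 'ft_force': [0.5, -0.6, -1.0], 'finger_gap': 34.3}
pred handle [245.18087642 321.51253425] nest [223.81861376 373.18077499] stopper top [247.94208257 456.01356288]
handle [([248.1, 317.9], 0.93)]
nest [([228.2, 372.3], 0.95)]
cell [([223.2, 375.1], 0.85)]
rec [([236.3, 418.3], 0.96)]
```

The networks put the cell's foot at the nest, its body along the upright prediction, and the handle at its home position. Nothing is touching, so I hand in.

```bash
python3 -c "
from bench import *
print(hand_in())"
```

```text
the job is handed in; nothing more can be done
None
```

I moved the square cell from the middle well of the rack to the carriage nest and stood it upright, gripping at 20 N and setting it down with about 6 N of contact. I then pulled the carriage out 44.9 mm, held it there for about 2.5 s, eased it back until the home stop was felt, let go and backed off. I handed in at about 40 s.

**Checks that agreed:**
- **At the white line:** the carriage's front edge was within about 0.5 mm of the line's centre.
- **After release:** the wrist-camera networks found the cell's foot at the nest (within about 2 px), its body where an upright cell should be, and the handle at its home position (within about 5 px). The force readings were at noise level.

**What went wrong or disagreed:**
- **Missed handle grasp:** the first attempts closed on nothing, because the finger ends appeared about 28–30 mm behind the stated TCP. I went 22 mm deeper and the second grasp held, with no contact forces during the misses. It also means the cell was carried by its stopper end rather than its middle.
- **Unviewed final picture:** the last picture was refused by the 12-picture limit, so the final state was checked by numbers only. I did not re-check the vials and other objects in an image after the job. No contact with them showed in the force readings.

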